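# Find and mark the balance point of a scale beam

### The job

Slide the scale beam along the knife edge of the jig until it balances there by itself, level and clear of both stops. Then, with the beam still balanced, press the punch gently down to mark that point, and let it spring up; leave the beam balanced level on the edge and untouched. Do not mark it while it leans, do not bear down hard on the beam, the punch or the jig, and leave the bottles and the other things alone.

Things in the scene. Friction and masses are not known exactly. Their poses are not given: they have to be found in the camera images.
- jig: Fixed balancing jig on the oak board (board top 18 mm above the work surface). Origin: centre of its underside, on the board. Wooden foot 85 x 240 x 12 mm. Jig y = the way the beam lies and slides, x = across it. A steel bridge over its middle (68 mm along x, 24 mm along y, top 134 mm above the origin) carries the punch.
- knife_edge (a point): Crest of the knife edge on which the beam rests, 92 mm above the jig's origin, straight under the punch. The edge runs along jig x. At 45 mm either side of it along y, two steel guide posts (8 mm thick, 102 mm tall, 2.5 mm clear of the beam's sides) and a stop bar between them that limits the beam's tilt to about 0.14 rad.
- knife: The steel blade, 13 mm long across the beam; origin at its crest. It may carry 18 N at most (the beam and a proper press of the punch give up to 14 N).
- beam: Loose scale beam, 0.3 to 0.4 kg: aluminium channel, open side down, 250 mm long (its y, along jig y), 24 mm wide, 17 mm high; upright wooden cheek at each end (24 mm wide, 8 mm thick, from 56 mm below to 25 mm above the origin), a 24 mm steel block low inside each. Origin: underside of the channel's 3 mm top web, midway along; this web rests on the edge. z is up when level.
- end_left (a point): Middle of the outer face of the beam's +y cheek, level with the beam's origin and 133 mm from it. The +y half is the heavier by an unknown amount: the balance point lies some 4 to 25 mm from the middle towards +y. At the start the beam sits 9 to 37 mm too far to +y and leans on the stop, +y end down.
- end_right (a point): The same on the -y cheek. The beam's centre of mass hangs about 28 mm below the edge: left untouched it swings and settles at a tilt (rad) of about (mm off balance)/28, or leans on a stop when more than 4 mm off. It slides on the edge against 1 to 4 N of friction. While anything touches it, its tilt tells nothing.
- punch_top (a point): Centre of the top of the punch's round black cap, 26 mm across, 174 mm above the jig's origin when up. Press it straight down, with 22 N at most. A mark needs 4.5 N of the nose on the beam for 0.2 s: about 13 mm of travel, 9 N in the hand.
- punch (a joint): Travel of the punch's cap in m: 0 up (it springs back by itself), 0.022 fully down on a hard stop. The nose meets a level beam at about 0.007. The hand feels 1 to 1.5 N + 150 N/m x travel, and past 0.007 a further 2 N + 500 N/m x (travel - 0.007).
- nose: The punch's steel nose, 8 mm thick, round end down, above the knife edge, 7 mm clear of a level beam when the punch is up. Origin at its lower end.
- pills0: Bystander: amber pill bottle, 44 mm across, 75 mm tall, standing on the clear plastic lazy susan; origin at the centre of its underside. Leave alone.
- pills1: Bystander: amber pill bottle, 50 mm across, 85 mm tall, standing on the clear plastic lazy susan; origin at the centre of its underside. Leave alone.
- pills2: Bystander: amber pill bottle, 40 mm across, 65 mm tall, standing on the clear plastic lazy susan; origin at the centre of its underside. Leave alone.
- pills3: Bystander: amber pill bottle, 54 mm across, 92 mm tall, standing on the clear plastic lazy susan; origin at the centre of its underside. Leave alone.
- mortar: Bystander: white ceramic mortar, bowl 110 mm across, 75 mm tall; origin at the centre of its underside. Leave alone.
- pestle: Bystander: white ceramic pestle lying on the board, 136 mm long along its x, 34 mm thick; origin at the centre of its underside. Leave alone.
- cup: Bystander: steel cup, 72 mm across, 80 mm tall; origin at the centre of its underside. Leave alone.
- spatula: Bystander: spatula 190 mm long lying on the board along its x; origin at the centre of its underside. Leave alone.

How it is judged:
By the outcome, as a careful person would: the job done as asked, in the order asked, and still so for the second after the job is handed in, with the robot touching nothing.
It also fails if it takes over 67 s, if anything falls off the work surface, if the arm or the gripper's body presses on something with over 40 N, if the wrist force passes 120 N, or if a joint passes its speed limit or range.

### The arm

A 6-joint arm with a two-finger parallel gripper is mounted at the origin on the work surface. World frame = base frame: x ahead of the robot, y to its left, z up, the work surface at z = 0. Lengths are in m, angles in rad, forces in N, time in s.
With the tool pointing down it reaches from about 0.3 to 0.875 m from the base axis. Payload 6.4 kg.
Tool frame: the origin (TCP) lies at the centre of the arm's flange, where the gripper is bolted on; the fingertips stand 173 mm ahead of it and the grasp point (between the pads) lies ctrl.grip_point_offset ahead of it (ctrl.grip_point_offset is the distance from the TCP to the grasp point, in m); z points along the fingers, y is the direction in which the jaws open and shut (so a half turn about z gives the same grasp; the last joint's range is limited). The gripper opens to 85 mm and grips with 20 to 120 N. Pads are 22 mm wide; open, the fingers measure 114 mm over their backs; the gripper's body (76 mm by 85 mm) begins 54 mm behind the grasp point. The pads swing forward as they close: fully open they stand 13 mm farther back than shut.
Start: joints at [0.924, 0.181, 1.607, -0, 1.354, -0.206], TCP at [0.245, 0.52, 0.405] pointing down, gripper open.
Joint ranges: [-2.99, 2.99], [-0.89, 2.07], [0.3, 2.58], [-1.14, 4.28], [0, 2.63], [-3.12, 3.12]. Speed limits (rad/s): [2.57, 2.57, 3.01, 3.14, 3.14, 3.14].

### API

Orientations are given as a unit quaternion [w, x, y, z].
In Python, from bench import ctrl, cams, boxes_of, landmark_of gives the robot as it stands.
- The arm moves only by the shell command python3 -m handwheel 'ROWS'. ROWS is JSON, a list of rows, each an object with "offset": the shift along the tool's x, y, z in m, a list of three; "spin": the turn about the tool's z in degrees; "grip": the opening, from 0 (shut) to 1 (fully open). A call has 1 to 20 rows; each row is the pose to reach, as a shift and turn from the pose commanded when the call began, along the tool's axes at that moment; what a row does not reach only later rows make up. A row lasts 1/8 s, in which the tool goes at most 62.5 mm and 10.7 degrees, less where a joint would pass 70% of its speed; a pose out of reach is approached as far as the arm can. A call with a gripper value outside its range is refused whole. The fingers move at their own pace and stop on an object; the grip force is fixed at half the most. Time passes only in rows, so rows that repeat a pose let the fingers close. It gives the time, the measured TCP pose, the force and the opening at its end, in the units of the state.
- ctrl.get_obs(): the state, without advancing time (a new reading comes with each control period).
- cams.camera(name): name is "side" or "top" or "wrist"; returns a dict with "color" (420x560x3 uint8, red, green, blue), "camera_matrix" (3x3 intrinsics, pixels), "distortion" ([k1, k2, p1, p2, k3] as OpenCV has them; the pictures are not rectified), "view" (4x4, takes a point from world to camera coordinates); the wrist camera has in their place "tool_from_camera" (4x4, takes a point from camera to tool coordinates, whose origin is the TCP and whose axes are the flange's). Camera axes: x right, y up, looking along -z (the intrinsics and any distortion apply to the point x, -y, -z); pixel columns grow to the right and rows downward; lengths in m; the calibration is good to about 2 mm. A picture is of the moment at which its call begins: read the wrist's pose just before it. There is no depth.
- ctrl.hand_in(): hands the job in, once; it reports no verdict.
Trained networks look in a picture, given as the dict that the camera call returned (one of the last four; its "shot" number tells which), for a name from the list of things; names that differ only in an ending like _2 or _b are one class to them, and where a whole thing is asked for, a point or a joint stands for the part that bears it (a point fixed in the world has none). Each returns a list of dicts, best first, with "confidence" (0 to 1); they miss things now and then, are a little off and sometimes report something else, mostly with a low value. They report only what shows in the picture. A call takes as long as a camera call.
- boxes_of(picture, thing): "uv" ([column, row] in pixels, amid what is visible of it).
- landmark_of(picture, thing): "uv" ([column, row] in pixels: a listed point, or the origin of a listed thing).
The state is a dict: "time_s": time; "q": joint angles; "dq": joint speeds; "joint_efforts": joint torques, N m; "eef_pos": TCP position; "eef_rot": TCP orientation; "wrist_force": force on the tool from outside, world axes, zero at the start; "torque": the same for the moment, N m; "opening": opening from 0.0 (shut) to 1.0 (fully open).
Only numpy, scipy, OpenCV 4.12 (cv2) and the standard library are available. Lean on these libraries where they do the work, as an engineer would, in place of code of your own. Each camera call takes 0.05 s, during which the arm holds its last target.

## Working session

There is one attempt and no reset: what is moved stays moved. The work goes in short steps, Python scripts to look and compute and a shell command to move; the robot and the scene stay as the last step left them, time stands still between calls to the robot, and variables do not carry over. Pictures are saved under pics/ and viewed, and the job is handed in when it is done.

```bash
ls; mkdir -p pics; cat > h.py <<'E'
import numpy as np, cv2
from bench import ctrl,cams,boxes_of,landmark_of
def save(p,n,crop=None,s=1):
    im=p["color"][:,:,::-1].copy()
    if crop: a,b,c,d=crop; im=im[b:d,a:c]
    if s!=1: im=cv2.resize(im,None,fx=s,fy=s,interpolation=cv2.INTER_CUBIC)
    cv2.imwrite("pics/"+n,im)
E
python3 - <<'E'
from h import *
o=ctrl.get_obs(); print(o, ctrl.grip_point_offset)
for n in ["side","top","wrist"]:
    p=cams.camera(n); save(p,n+"0.png")
    for k in p:
        if k!="color": print(k,np.round(p[k],4).tolist() if not isinstance(p[k],(str,int)) else p[k])
    for t in ["knife_edge","end_left","end_right","punch_top","beam","jig","nose"]:
        try: print(n,t,[(np.round(d["uv"],1).tolist(),round(d["confidence"],2)) for d in landmark_of(p,t)[:2]])
        except Exception as e: print(t,e)
print(ctrl.get_obs()["time_s"])
E
```

```text
pics
{'time_s': 0.0, 'q': array([ 9.23675512e-01,  1.81495933e-01,  1.60801344e+00, -1.76066907e-05,
        1.35379611e+00, -2.06300189e-01]), 'dq': array([ 1.08487757e-03,  1.66563285e-04,  8.67331054e-04,  5.27461420e-04,
       -7.58891725e-04,  4.41220462e-06]), 'joint_efforts': array([-2.32812185e-03, -4.44883025e+01, -3.51327574e+01, -5.46536867e-04,
        9.14960779e-03,  6.27321768e-06]), 'eef_pos': array([0.2451683 , 0.51982524, 0.40380663]), 'eef_rot': array([-3.46627282e-04,  2.18628091e-01,  9.75807883e-01, -7.83179608e-04]), 'wrist_force': array([ 1.02327477, -0.13218325, -0.13893106]), 'torque': array([0.01625645, 0.00720109, 0.05669394]), 'opening': 1.0013096001258754} 0.1547
camera_matrix [[384.8463, 0.0, 276.0978], [0.0, 384.8463, 212.4604], [0.0, 0.0, 1.0]]
distortion [-0.0699, 0.0, 0.0, 0.0, 0.0]
view [[0.8043, -0.5941, 0.0139, -0.3741], [0.4571, 0.6334, 0.6244, -0.4519], [-0.3797, -0.4958, 0.781, -0.9168], [0.0, 0.0, 0.0, 1.0]]
shot 1
side knife_edge [([299.0, 279.0], 0.89)]
side end_left [([257.1, 256.1], 0.88)]
side end_right [([339.5, 300.4], 0.95), ([362.7,
[... 386 characters left out ...]
2
top knife_edge [([368.3, 236.2], 0.71)]
top end_left [([309.6, 251.0], 0.89)]
top end_right [([418.0, 222.1], 0.75)]
top punch_top [([378.1, 237.2], 0.48)]
top beam [([363.7, 236.4], 0.58)]
top jig [([363.1, 237.1], 0.74)]
top nose [([310.7, 251.7], 0.36)]
camera_matrix [[297.3442, 0.0, 278.2666], [0.0, 297.3442, 200.4669], [0.0, 0.0, 1.0]]
distortion [-0.0385, 0.0, 0.0, 0.0, 0.0]
tool_from_camera [[0.0006, 0.9518, 0.3068, 0.0782], [1.0, -0.0004, -0.0006, 0.0002], [-0.0004, 0.3068, -0.9518, 0.0302], [0.0, 0.0, 0.0, 1.0]]
shot 3
wrist knife_edge []
wrist end_left []
wrist end_right []
wrist punch_top []
wrist beam [([353.3, 360.3], 0.54)]
wrist jig []
wrist nose [([273.1, 330.3], 0.44)]
1.2
```

View images.

View pics/side0.png

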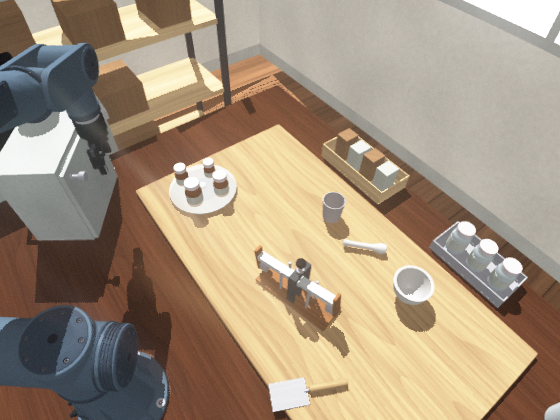

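View pics/top0.png

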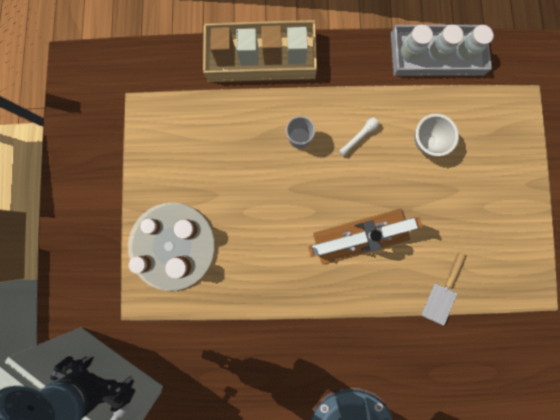

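View pics/wrist0.png

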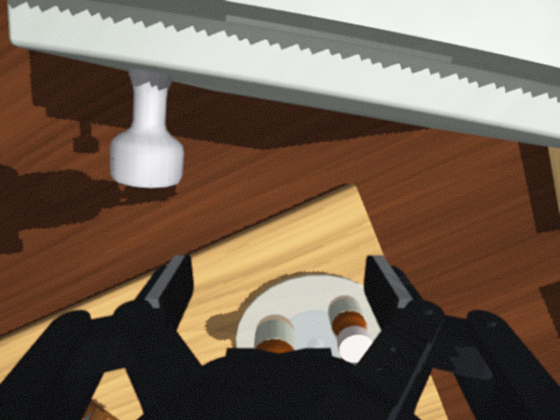

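```bash
cat >> h.py <<'E'
def ray(p,uv,pose=None):
    K=np.array(p["camera_matrix"]);D=np.array(p["distortion"])
    x,y=cv2.undistortPoints(np.array([[uv]],float),K,D)[0,0]
    d=np.array([x,-y,-1.])
    if "view" in p: T=np.linalg.inv(np.array(p["view"]))
    else:
        T=tw(pose)@np.array(p["tool_from_camera"])
    return T[:3,3],T[:3,:3]@(d/np.linalg.norm(d))
def tw(o):
    from scipy.spatial.transform import Rotation as R
    w,x,y,z=o["eef_rot"];T=np.eye(4);T[:3,:3]=R.from_quat([x,y,z,w]).as_matrix();T[:3,3]=o["eef_pos"];return T
def proj(p,X,pose=None):
    V=np.array(p["view"]) if "view" in p else np.linalg.inv(tw(pose)@np.array(p["tool_from_camera"]))
    c=V[:3,:3]@np.array(X)+V[:3,3]
    q,_=cv2.projectPoints(np.array([[c[0],-c[1],-c[2]]]),np.zeros(3),np.zeros(3),np.array(p["camera_matrix"]),np.array(p["distortion"]));return q[0,0]
def tri(rs):
    A=np.zeros((3,3));b=np.zeros(3)
    for o,d in rs: M=np.eye(3)-np.outer(d,d);A+=M;b+=M@o
    X=np.linalg.solve(A,b);return X,[np.linalg.norm((np.eye(3)-np.outer(d,d))@(X-o)) for o,d in rs]
E
python3 - <<'E'
from h import *
s=cams.camera("side");t=cams.camera("top")
S=dict(ke=[299,279],el=[257.1,256.1],er=[339.5,300.4],pt=[303,261.2])
T=dict(ke=[368.3,236.2],el=[309.6,251],er=[418,222.1],pt=[378.1,237.2])
for k in S: print(k,tri([ray(s,S[k]),ray(t,T[k])]))
save(s,"s1.png",(200,200,400,350),4);save(t,"t1.png",(270,160,470,310),4)
E
```

```text
ke (array([ 0.50719235, -0.03848599,  0.11305954]), [np.float64(0.0015202777396069013), np.float64(0.0015202777396069625)])
el (array([0.47235758, 0.10070501, 0.07859747]), [np.float64(0.0006696830545405574), np.float64(0.0006696830545405447)])
er (array([ 0.53903555, -0.1520991 ,  0.13686177]), [np.float64(0.003907954459155562), np.float64(0.003907954459155415)])
pt (array([ 0.50637184, -0.04153229,  0.20596136]), [np.float64(0.004261649986648119), np.float64(0.004261649986647954)])
```

View crops.

View pics/s1.png

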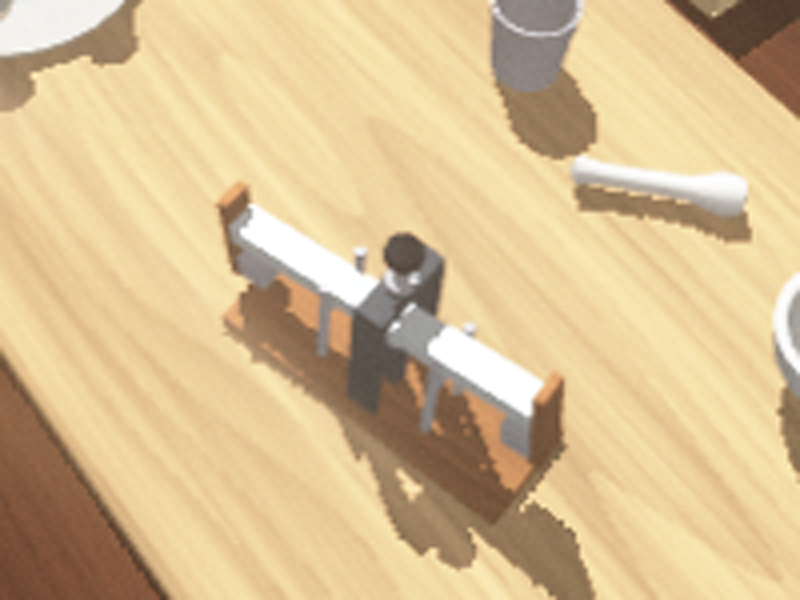

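View pics/t1.png

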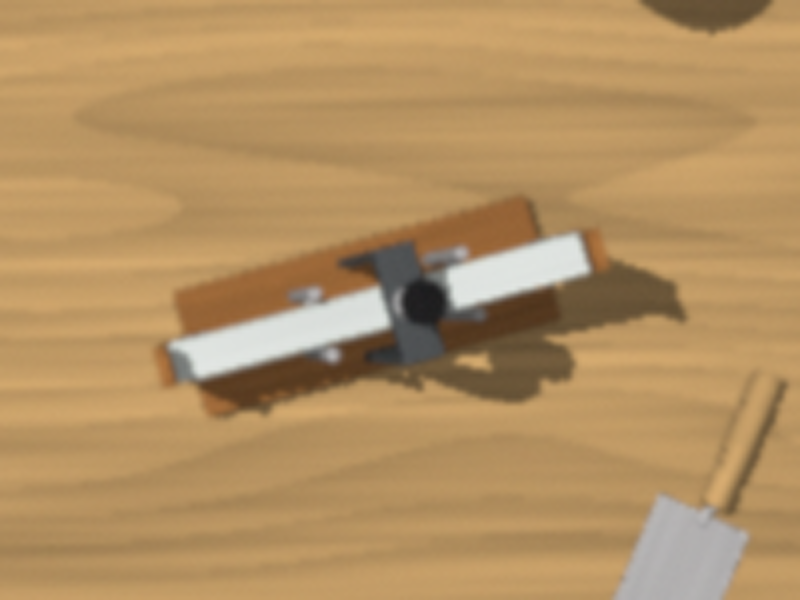

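```bash
python3 -m handwheel '[{"offset":[-0.1,-0.13,0],"spin":10,"grip":0},{"offset":[-0.373,-0.505,0.05],"spin":50,"grip":0},{"offset":[-0.373,-0.505,0.05],"spin":50,"grip":0},{"offset":[-0.373,-0.505,0.05],"spin":50,"grip":0},{"offset":[-0.373,-0.505,0.05],"spin":50,"grip":0},{"offset":[-0.373,-0.505,0.05],"spin":50,"grip":0},{"offset":[-0.373,-0.505,0.05],"spin":50,"grip":0},{"offset":[-0.373,-0.505,0.05],"spin":50,"grip":0},{"offset":[-0.373,-0.505,0.075],"spin":50,"grip":0},{"offset":[-0.373,-0.505,0.075],"spin":50,"grip":0},{"offset":[-0.373,-0.505,0.075],"spin":50,"grip":0},{"offset":[-0.373,-0.505,0.075],"spin":50,"grip":0},{"offset":[-0.373,-0.505,0.075],"spin":50,"grip":0}]'
python3 - <<'E'
from h import *
o=ctrl.get_obs();p=cams.camera("wrist");save(p,"w1.png");print(o["time_s"],o["eef_pos"],o["eef_rot"],o["wrist_force"],o["q"])
for X in [(.507,-.0385,.110),(.4723,.1007,.091),(.539,-.152,.129),(.507,-.0385,.192)]: print(proj(p,X,o))
E
```

```text
time_s: 2.92
eef_pos: [0.3671, -0.0946, 0.3299]
eef_rot: [0.0, 0.61, 0.792, 0.0]
wrist_force: [0.6, -0.0, 0.2]
opening: 0.001
2.925 [ 0.3671418  -0.09462981  0.32991765] [1.05959587e-05 6.09883632e-01 7.92490966e-01 1.54509928e-04] [ 0.58862357 -0.02498985  0.16547304] [-5.68312255e-01 -2.00933086e-01  2.14530074e+00  3.28653879e-04
  1.19717687e+00 -8.27401021e-01]
[495.91897254 199.01396034]
[523.12048014 -31.73610101]
[478.63354636 355.97881268]
[622.42279776 256.08063009]
```

View pics/w1.png

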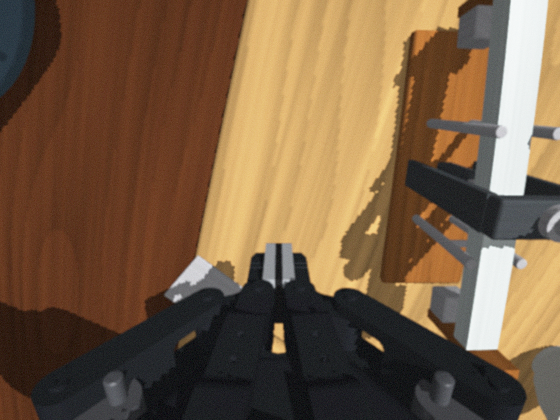

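```bash
python3 -m handwheel '[{"offset":[0.045,0.03,-0.04],"spin":0,"grip":0},{"offset":[0.045,0.03,-0.04],"spin":0,"grip":0},{"offset":[0.045,0.03,-0.04],"spin":0,"grip":0},{"offset":[0.045,0.03,-0.04],"spin":0,"grip":0}]'
python3 - <<'E'
from h import *
o=ctrl.get_obs();p=cams.camera("wrist");save(p,"w2.png");save(p,"w2z.png",(350,0,560,420),1.4);print(o["time_s"],o["eef_pos"],o["eef_rot"])
np.save("w2.npy",dict(o=o,p=p),allow_pickle=True)
for t in ["knife_edge","end_left","end_right","punch_top"]:
  print(t,[(np.round(d["uv"],1).tolist(),round(d["confidence"],2)) for d in landmark_of(p,t)[:2]])
E
```

```text
time_s: 3.48
eef_pos: [0.3843, -0.0446, 0.3689]
eef_rot: [-0.001, 0.61, 0.792, -0.0]
wrist_force: [-0.0, -0.5, 0.4]
opening: -0.0
3.475 [ 0.38425298 -0.0446299   0.36890064] [-5.78655196e-04  6.10396026e-01  7.92096120e-01 -3.05447708e-04]
knife_edge [([426.3, 231.7], 0.77)]
end_left [([440.1, 52.6], 0.61)]
end_right []
punch_top [([489.1, 294.6], 0.6)]
```

View pics/w2.png

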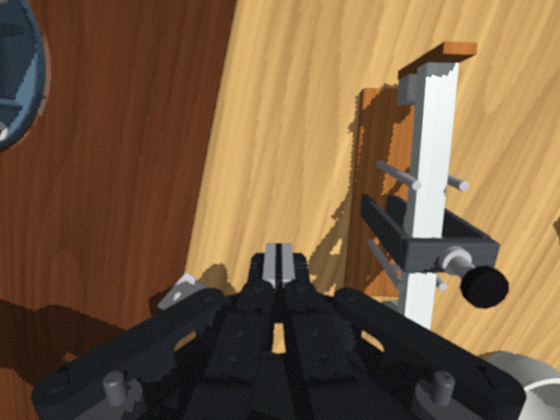

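```bash
python3 - <<'E'
from h import *
W=np.load("w2.npy",allow_pickle=True).item();o=W["o"];p=W["p"]
def atz(uv,z): a,d=ray(p,uv,o);return a+d*(z-a[2])/d[2]
print("cap",atz((485,287),.192),atz((489.1,294.6),.192),atz((485,287),.189))
print("ke",atz((426.3,231.7),.110))
from h import cams
s=cams.camera("side");t=cams.camera("top")
print("tri",tri([ray(s,(300.75,263)),ray(t,(376.25,235)),ray(p,(485,287),o)]))
# foot near edge corners z=.03
print("foot far-left corner",atz((362,89),.030))
im=cv2.resize(p["color"][30:350,340:520,::-1],None,fx=3,fy=3)
cv2.imwrite("pics/w2b.png",im[:600]); cv2.imwrite("pics/w2c.png",im[450:])
E
```

```text
cap [ 0.50736191 -0.03490578  0.192     ] [ 0.51237109 -0.03908916  0.192     ] [ 0.510282   -0.03625732  0.189     ]
ke [ 0.51124315 -0.03464072  0.11      ]
tri (array([ 0.50862693, -0.03739185,  0.19066527]), [np.float64(0.0006268590920351511), np.float64(0.001678022137546517), np.float64(0.0018010912359182425)])
foot far-left corner [0.43984658 0.06738548 0.03      ]
```

View pics/w2b.png

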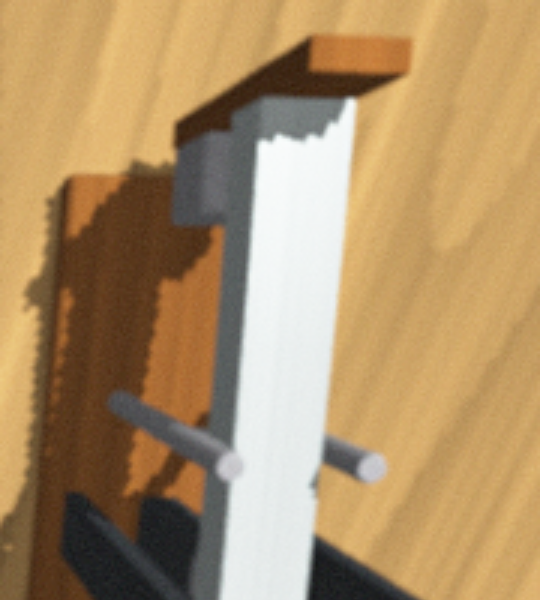

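View pics/w2c.png

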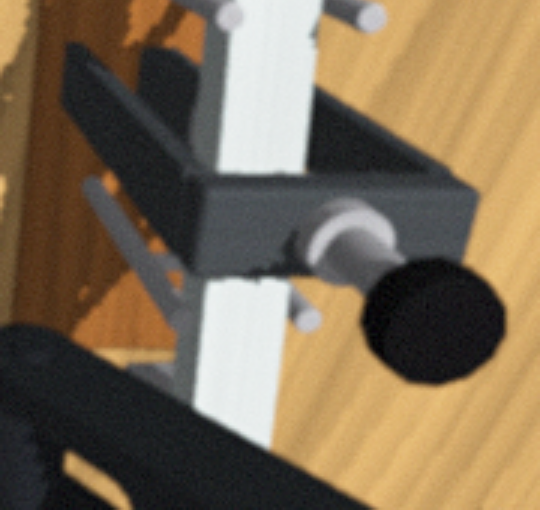

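```bash
cat > fit.py <<'E'
from h import *
from scipy.optimize import least_squares
W=np.load("w2.npy",allow_pickle=True).item();o=W["o"];p=W["p"]
obs=[((-18.5,45,102),(416.7,185.7)),((18.5,45,102),(463.7,185.7)),((18.5,-45,102),(441.7,286.7)),((0,0,174),(485,286.7)),((-34,-12,134),(405,271.7)),((34,-12,134),(493.3,271))]
def J(v,X):
    c,s=np.cos(v[2]),np.sin(v[2]);x,y,z=np.array(X)/1000
    return np.array([v[0]+c*x-s*y,v[1]+s*x+c*y,.018+z])
def res(v,full=False):
    return np.concatenate([proj(p,J(v,X)+(np.array([0,0,v[3]]) if len(v)>3 else 0),o)-np.array(u) for X,u in obs])
if __name__=="__main__":
  for v0 in ([.508,-.037,.258],[.508,-.037,.258,0]):
    r=least_squares(res,v0,loss="soft_l1");print(r.x,np.degrees(r.x[2]));print(res(r.x).reshape(-1,2).round(1).tolist())
E
python3 fit.py
```

```text
[ 0.51036521 -0.03631823  0.24390502] 13.974727971288308
[[-0.1, -1.3], [-0.2, -0.5], [0.2, -0.9], [3.3, 3.3], [-2.5, 0.1], [-0.1, 1.0]]
[ 0.51406077 -0.03766693  0.24884929 -0.00497775] 14.2580142389712
[[0.5, -0.0], [-0.7, 0.5], [0.7, -2.1], [2.3, 1.6], [-1.2, -0.6], [-1.0, -0.1]]
```

```bash
cat >> h.py <<'E'
JV=np.array([.5104,-.0363,.2439])
def inplane(p,uv,o,xj=0.):
    a,d=ray(p,uv,o);c,s=np.cos(JV[2]),np.sin(JV[2]);n=np.array([c,s,0])
    k=(xj+n[:2]@JV[:2]-n@a)/(n@d);X=a+k*d
    return np.round([1000*(-s*(X[0]-JV[0])+c*(X[1]-JV[1])),1000*X[2]],1)  # jig y, world z mm
E
python3 - <<'E'
from h import *
W=np.load("w2.npy",allow_pickle=True).item();o=W["o"];p=W["p"]
f=lambda u,v:(340+u/3,30+v/3)
print("cheek top outer L",inplane(p,f(312,37),o,-.012),"R",inplane(p,f(410,38),o,.012))
print("beam web left edge at cheek",inplane(p,f(233,105),o,-.012),"right",inplane(p,f(355,97),o,.012))
print("beam left edge lower",inplane(p,f(195,405+450),o,-.012),"right",inplane(p,f(270,445+450),o,.012))
E
```

```text
cheek top outer L [144.9 115.6] R [145.9 114.2]
beam web left edge at cheek [134.7  77.8] right [135.5  94.9]
beam left edge lower [-71.4 125. ] right [-84.5 126.7]
```

```bash
python3 -m handwheel '[{"offset":[0.06,0,0],"spin":0,"grip":0},{"offset":[0.12,0.02,0],"spin":0,"grip":0},{"offset":[0.156,0.06,0],"spin":0,"grip":0},{"offset":[0.156,0.12,0],"spin":0,"grip":0},{"offset":[0.156,0.127,0.05],"spin":0,"grip":0},{"offset":[0.156,0.127,0.096],"spin":0,"grip":0},{"offset":[0.156,0.127,0.096],"spin":0,"grip":0},{"offset":[0.156,0.127,0.096],"spin":0,"grip":0}]'
python3 - <<'E'
from h import *
o=ctrl.get_obs();p=cams.camera("wrist");s=cams.camera("side");save(p,"w3.png");save(s,"s3.png",(200,200,400,350),4);print(o["time_s"],o["eef_pos"],o["wrist_force"])
E
```

```text
time_s: 4.82
eef_pos: [0.4686, 0.1384, 0.2751]
eef_rot: [0.001, 0.611, 0.792, 0.001]
wrist_force: [0.7, -0.2, 0.2]
opening: 0.001
4.825 [0.46858047 0.13840512 0.27512141] [ 0.72711158 -0.24069855  0.23175762]
```

View pics/s3.png

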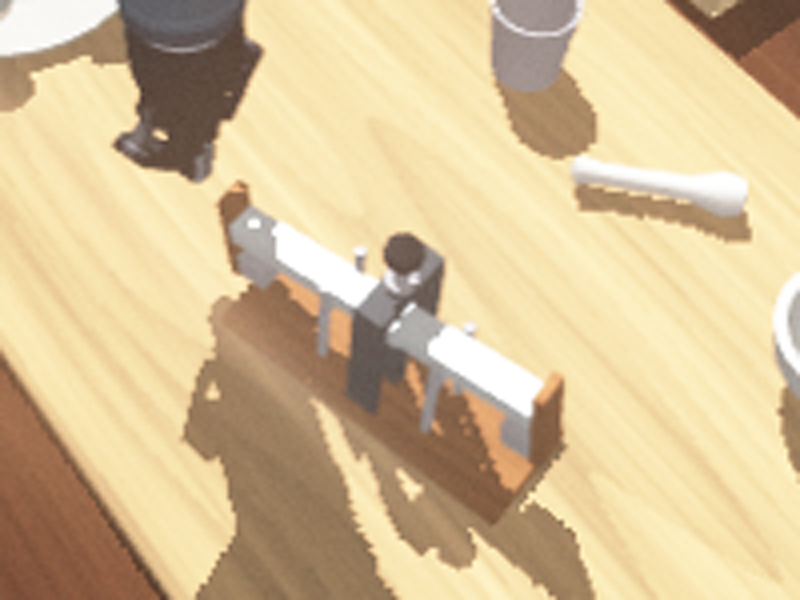

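View pics/w3.png

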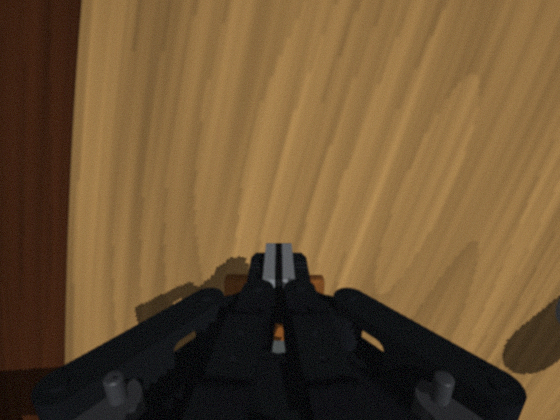

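```bash
python3 -m handwheel '[{"offset":[-0.01,0,0.002],"spin":0,"grip":0},{"offset":[-0.019,0,0.002],"spin":0,"grip":0},{"offset":[-0.022,0,0.002],"spin":0,"grip":0},{"offset":[-0.025,0,0.002],"spin":0,"grip":0},{"offset":[-0.028,0,0.002],"spin":0,"grip":0},{"offset":[-0.031,0,0.002],"spin":0,"grip":0},{"offset":[-0.034,0,0.002],"spin":0,"grip":0},{"offset":[-0.037,0,0.002],"spin":0,"grip":0},{"offset":[-0.037,0,0.002],"spin":0,"grip":0}]'
python3 -m handwheel '[{"offset":[0.005,0,0],"spin":0,"grip":0},{"offset":[0.015,0,0],"spin":0,"grip":0},{"offset":[0.015,0,0],"spin":0,"grip":0},{"offset":[0.015,0,0],"spin":0,"grip":0}]'
python3 - <<'E'
from h import *
s=cams.camera("side");save(s,"s4.png",(200,200,400,350),4);print(ctrl.get_obs()["time_s"])
E
```

```text
time_s: 6.05
eef_pos: [0.4774, 0.1023, 0.2716]
eef_rot: [0.0, 0.61, 0.792, -0.0]
wrist_force: [0.4, 0.3, 0.1]
opening: -0.0
time_s: 6.55
eef_pos: [0.4734, 0.1174, 0.2717]
eef_rot: [0.0, 0.61, 0.792, -0.0]
wrist_force: [-0.7, 0.4, -1.0]
opening: 0.004
6.6
```

View pics/s4.png

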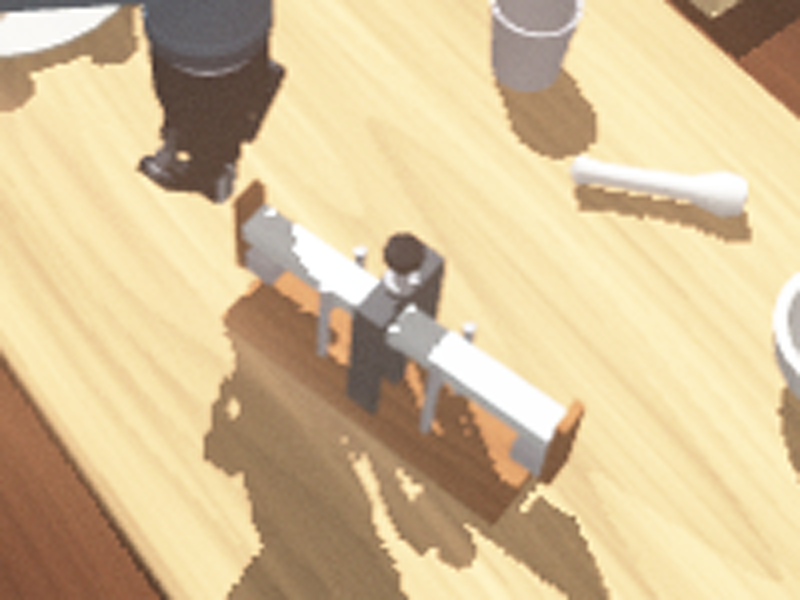

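```bash
python3 -m handwheel '[{"offset":[0.005,0,-0.05],"spin":0,"grip":0},{"offset":[0.005,-0.03,-0.097],"spin":0,"grip":0},{"offset":[0,-0.09,-0.097],"spin":0,"grip":0},{"offset":[-0.05,-0.125,-0.097],"spin":0,"grip":0},{"offset":[-0.11,-0.135,-0.097],"spin":0,"grip":0},{"offset":[-0.16,-0.135,-0.097],"spin":0,"grip":0},{"offset":[-0.16,-0.135,-0.097],"spin":0,"grip":0},{"offset":[-0.16,-0.135,-0.097],"spin":0,"grip":0},{"offset":[-0.16,-0.135,-0.097],"spin":0,"grip":0}]'
cat > look.py <<'E'
import sys
from h import *
n=sys.argv[1]
o=ctrl.get_obs();p=cams.camera("wrist");save(p,n+".png")
np.save(n+".npy",dict(o=o,p=p),allow_pickle=True)
im=p["color"][:,:,::-1]
cv2.imwrite("pics/"+n+"a.png",cv2.resize(im[0:150,380:560],None,fx=4,fy=4,interpolation=cv2.INTER_CUBIC))
cv2.imwrite("pics/"+n+"b.png",cv2.resize(im[250:400,380:560],None,fx=4,fy=4,interpolation=cv2.INTER_CUBIC))
print(o["time_s"],o["eef_pos"],o["eef_rot"])
E
python3 look.py w5
```

```text
time_s: 7.72
eef_pos: [0.3834, -0.0707, 0.3685]
eef_rot: [-0.0, 0.61, 0.792, 0.0]
wrist_force: [-0.5, 0.0, 0.3]
opening: -0.005
7.725 [ 0.38341642 -0.07073905  0.36845416] [-3.53597064e-04  6.09876035e-01  7.92496748e-01  3.38247919e-05]
```

View pics/w5.png

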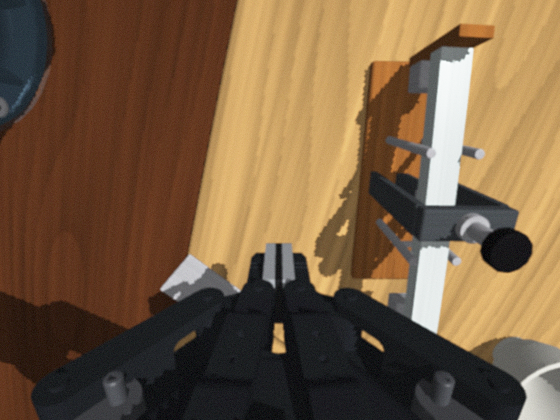

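View pics/w5a.png

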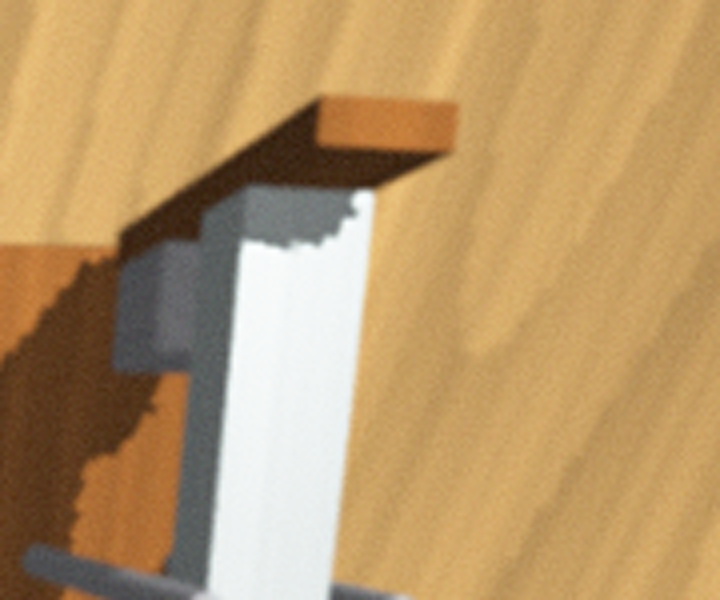

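View pics/w5b.png

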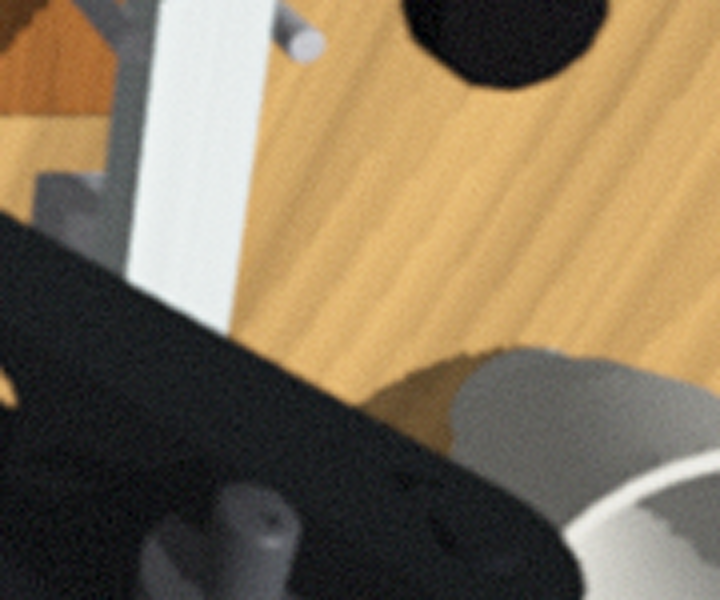

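```bash
python3 - <<'E'
from h import *
W=np.load("w5.npy",allow_pickle=True).item();o=W["o"];p=W["p"]
L=[(441.2,60),(433.2,147.5),(420,250),(412,317.5)];R=[(473,47.5),(462.5,147.5),(448.5,252.5),(437,332.5)]
for P,x in((L,-.012),(R,.012)):
    a=np.array([inplane(p,u,o,x) for u in P]);print(a.tolist(),np.polyfit(a[:,0],a[:,1],1))
print("cheek top outer",inplane(p,(380+320/4,95/4),o,-.012),inplane(p,(380+458/4,102/4),o,.012))
im=p["color"][100:300,340:560,::-1];cv2.imwrite("pics/w5c.png",cv2.resize(im,None,fx=3.6,fy=3,interpolation=cv2.INTER_CUBIC)[:600])
W=np.load("w2.npy",allow_pickle=True).item();o=W["o"];p=W["p"]
f=lambda u,v:(340+u/3,30+v/3)
for P,x in (([f(258,140),f(222,580),f(218,180+450),f(195,405+450)],-.012),([f(353,110),f(313,500),f(303,170+450),f(270,445+450)],.012)):
    a=np.array([inplane(p,u,o,x) for u in P]);print(a.tolist(),np.polyfit(a[:,0],a[:,1],1))
E
```

```text
[[110.7, 101.0], [47.1, 109.5], [-37.2, 116.6], [-99.3, 124.4]] [-1.07660843e-01  1.13448294e+02]
[[120.6, 98.7], [47.5, 108.3], [-38.6, 118.1], [-113.5, 127.1]] [ -0.12041087 113.53164347]
cheek top outer [130.9 119.2] [130.9 119.3]
[[124.3, 95.5], [10.0, 112.9], [-3.9, 115.3], [-71.4, 125.0]] [ -0.15122937 114.40563326]
[[132.4, 94.9], [32.0, 108.3], [-1.0, 114.6], [-84.5, 126.7]] [ -0.14740443 114.03255245]
```

View pics/w5c.png

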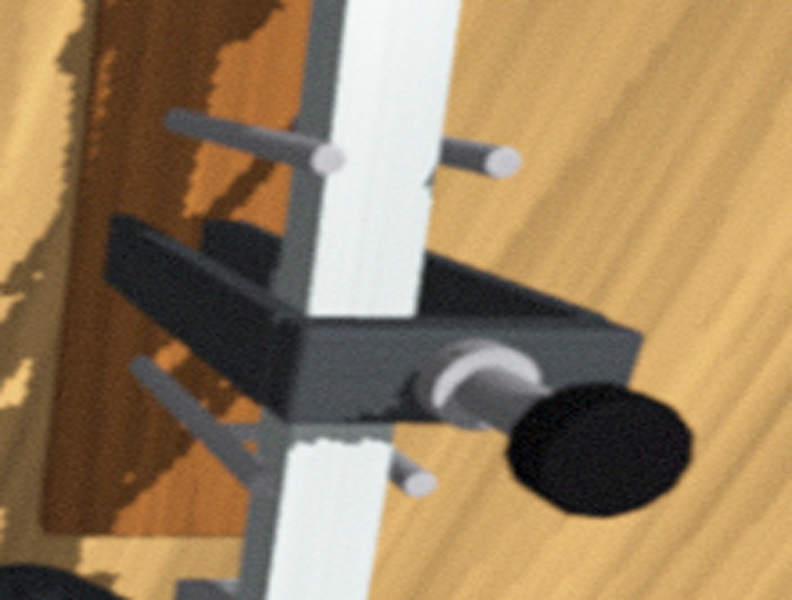

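```bash
cat > tilt.py <<'E'
from h import *
def tilt(p,o,verbose=True,c0=395,c1=490):
    im=cv2.GaussianBlur(p["color"],(3,3),0).min(axis=2).astype(float)
    L=[];R=[]
    for r in range(30,400):
        row=im[r,c0:c1];w=row>165
        # longest run
        best=(0,0);i=0
        while i<len(w):
            if w[i]:
                j=i
                while j<len(w) and w[j]: j+=1
                if j-i>best[1]-best[0]: best=(i,j)
                i=j
            else: i+=1
        a,b=best
        if b-a<20 or b-a>36 or a<2 or b>len(w)-2: continue
        L.append((c0+a-1+(165-row[a-1])/(row[a]-row[a-1]),r));R.append((c0+b-1+(row[b-1]-165)/(row[b-1]-row[b]),r))
    out=[]
    for P,x in((L,-.012),(R,.012)):
        a=np.array([inplane(p,u,o,x) for u in P])
        m=np.ones(len(a),bool)
        for _ in range(6):
            f=np.polyfit(a[m,0],a[m,1],1);e=np.abs(a[:,1]-np.polyval(f,a[:,0]));m=e<max(1.,2*np.median(e[m]))
        out.append((round(f[0],4),round(f[1],1),int(m.sum()),len(m),round(float(a[m,0].min())),round(float(a[m,0].max()))))
    return out
if __name__=="__main__":
    import sys
    for n in sys.argv[1:]:
        W=np.load(n+".npy",allow_pickle=True).item();print(n,tilt(W["p"],W["o"]))
E
python3 look.py w6; python3 tilt.py w2 w5 w6
```

```text
7.775 [ 0.38347613 -0.07069973  0.36851394] [-2.20767920e-04  6.09745839e-01  7.92596974e-01  2.59750020e-05]
w2 [(np.float64(-0.1465), np.float64(112.9), 189, 207, -72, 124), (np.float64(-0.1406), np.float64(114.2), 194, 207, -76, 125)]
w5 [(np.float64(-0.1159), np.float64(111.6), 201, 221, -100, 110), (np.float64(-0.1156), np.float64(113.2), 211, 221, -104, 111)]
w6 [(np.float64(-0.1118), np.float64(111.6), 201, 220, -101, 110), (np.float64(-0.1115), np.float64(113.2), 209, 220, -104, 110)]
```

```bash
cat > series.py <<'E'
import sys
from tilt import *
for i in range(int(sys.argv[1])):
    o=ctrl.get_obs();p=cams.camera("wrist")
    t=tilt(p,o);print(round(o["time_s"],2),[float(x[0]) for x in t],[float(x[1]) for x in t],[x[2] for x in t])
np.save(sys.argv[2]+".npy",dict(o=o,p=p),allow_pickle=True);save(p,sys.argv[2]+".png")
E
python3 -m handwheel '[{"offset":[0,0,0],"spin":0,"grip":0},{"offset":[0,0,0],"spin":0,"grip":0},{"offset":[0,0,0],"spin":0,"grip":0},{"offset":[0,0,0],"spin":0,"grip":0}]' >/dev/null; python3 series.py 12 w7
```

```text
8.32 [-0.1062, -0.1046] [111.8, 113.3] [203, 214]
8.38 [-0.1027, -0.1016] [111.7, 113.2] [203, 214]
8.43 [-0.0999, -0.0996] [111.7, 113.2] [203, 214]
8.47 [-0.0986, -0.0982] [111.8, 113.3] [203, 214]
8.53 [-0.0983, -0.098] [111.8, 113.2] [203, 214]
8.57 [-0.0994, -0.0988] [111.8, 113.2] [203, 214]
8.62 [-0.1015, -0.1002] [111.7, 113.2] [203, 215]
8.68 [-0.1042, -0.1029] [111.7, 113.2] [203, 215]
8.72 [-0.107, -0.1051] [111.7, 113.2] [203, 214]
8.78 [-0.1096, -0.1072] [111.7, 113.2] [204, 212]
8.82 [-0.1114, -0.1088] [111.7, 113.2] [204, 213]
8.88 [-0.1123, -0.1094] [111.7, 113.2] [204, 212]
```

```bash
python3 -m handwheel '[{"offset":[0.06,0,0],"spin":0,"grip":0},{"offset":[0.12,0.02,0],"spin":0,"grip":0},{"offset":[0.162,0.06,0],"spin":0,"grip":0},{"offset":[0.162,0.12,0],"spin":0,"grip":0},{"offset":[0.162,0.135,0.045],"spin":0,"grip":0},{"offset":[0.162,0.135,0.097],"spin":0,"grip":0},{"offset":[0.162,0.135,0.097],"spin":0,"grip":0},{"offset":[0.155,0.135,0.097],"spin":0,"grip":0},{"offset":[0.150,0.135,0.097],"spin":0,"grip":0},{"offset":[0.148,0.135,0.097],"spin":0,"grip":0},{"offset":[0.146,0.135,0.097],"spin":0,"grip":0},{"offset":[0.144,0.135,0.097],"spin":0,"grip":0},{"offset":[0.142,0.135,0.097],"spin":0,"grip":0},{"offset":[0.142,0.135,0.097],"spin":0,"grip":0}]'
python3 -m handwheel '[{"offset":[0.001,0,0],"spin":0,"grip":0},{"offset":[0.002,0,0],"spin":0,"grip":0},{"offset":[0.004,0,0],"spin":0,"grip":0},{"offset":[0.016,0,0],"spin":0,"grip":0},{"offset":[0.02,0,-0.05],"spin":0,"grip":0},{"offset":[0.02,-0.03,-0.097],"spin":0,"grip":0},{"offset":[0.01,-0.09,-0.097],"spin":0,"grip":0},{"offset":[-0.04,-0.125,-0.097],"spin":0,"grip":0},{"offset":[-0.1,-0.135,-0.097],"spin":0,"grip":0},{"offset":[-0.142,-0.135,-0.097],"spin":0,"grip":0},{"offset":[-0.142,-0.135,-0.097],"spin":0,"grip":0},{"offset":[-0.142,-0.135,-0.097],"spin":0,"grip":0},{"offset":[-0.142,-0.135,-0.097],"spin":0,"grip":0}]'
python3 series.py 10 w8
```

```text
time_s: 10.68
eef_pos: [0.478, 0.0998, 0.2716]
eef_rot: [-0.0, 0.611, 0.792, -0.0]
wrist_force: [0.5, 0.7, 0.6]
opening: 0.001
time_s: 12.3
eef_pos: [0.3835, -0.0706, 0.3685]
eef_rot: [-0.0, 0.61, 0.793, 0.0]
wrist_force: [0.7, 0.4, -0.3]
opening: -0.001
12.3 [-0.0535, -0.0532] [111.8, 113.1] [194, 209]
12.35 [-0.0525, -0.0524] [111.8, 113.1] [195, 207]
12.4 [-0.0516, -0.0514] [111.8, 113.1] [196, 209]
12.45 [-0.0509, -0.0507] [111.8, 113.1] [196, 210]
12.5 [-0.05, -0.0499] [111.8, 113.1] [196, 208]
12.55 [-0.0497, -0.0496] [111.7, 113.0] [197, 209]
12.6 [-0.0497, -0.0496] [111.8, 113.1] [196, 211]
12.65 [-0.05, -0.0497] [111.7, 113.0] [197, 211]
12.7 [-0.0502, -0.0498] [111.8, 113.1] [197, 209]
12.75 [-0.0501, -0.0499] [111.8, 113.1] [197, 210]
```

View pics/w8.png

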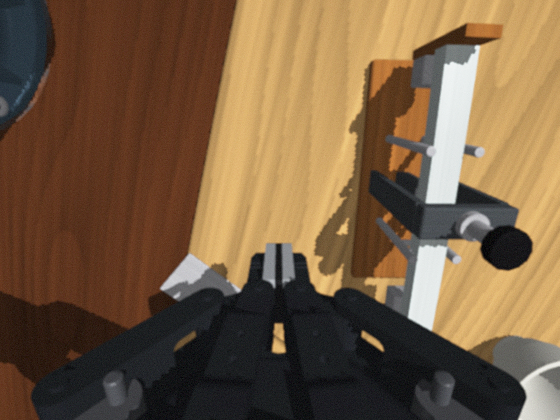

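```bash
cat > joint.py <<'E'
# joint fit of beam yaw/tilt/x/z from wrist L/R edges and top camera L/R edges
from tilt import *
from scipy.optimize import least_squares
def edges_w(p,c0=395,c1=490):
    im=cv2.GaussianBlur(p["color"],(3,3),0).min(axis=2).astype(float);L=[];R=[]
    for r in range(60,330):
        row=im[r,c0:c1];w=(row>165).astype(int);d=np.diff(np.r_[0,w,0]);s=np.where(d==1)[0];e=np.where(d==-1)[0]
        if len(s)==0: continue
        i=np.argmax(e-s);a,b=s[i],e[i]
        if not 20<=b-a<=36 or a<2 or b>len(w)-2: continue
        L.append((c0+a-1+(165-row[a-1])/(row[a]-row[a-1]),r));R.append((c0+b-1+(row[b-1]-165)/(row[b-1]-row[b]),r))
    return np.array(L),np.array(R)
def edges_t(p):
    im=cv2.GaussianBlur(p["color"],(3,3),0).min(axis=2).astype(float);A=[];B=[]
    for c in range(316,408):
        r0,r1=205,265
        col=im[r0:r1,c];w=(col>165).astype(int);d=np.diff(np.r_[0,w,0]);s=np.where(d==1)[0];e=np.where(d==-1)[0]
        if len(s)==0: continue
        i=np.argmax(e-s);a,b=s[i],e[i]
        if not 6<=b-a<=14 or a<1 or b>len(w)-1: continue
        A.append((c,r0+a-1+(165-col[a-1])/(col[a]-col[a-1])));B.append((c,r0+b-1+(col[b-1]-165)/(col[b-1]-col[b])))
    return np.array(A),np.array(B)
def lin(P,ax):
    m=np.ones(len(P),bool)
    for _ in range(8):
        f=np.polyfit(P[m,ax],P[m,1-ax],1);e=np.abs(P[:,1-ax]-np.polyval(f,P[:,ax]));m=e<max(.4,2.5*np.median(e[m]))
    return P[m]
if __name__=="__main__":
    import sys
    W=np.load(sys.argv[1]+".npy",allow_pickle=True).item();o,p=W["o"],W["p"]
    t=cams.camera("top");save(t,sys.argv[1]+"t.png",(290,190,440,280),5)
    A,B=edges_t(t);print(len(A),len(B));A,B=lin(A,0),lin(B,0)
    L,R=edges_w(p);L,R=lin(L,1),lin(R,1);print(len(A),len(B),len(L),len(R))
    fa=np.polyfit(A[:,0],A[:,1],1);fb=np.polyfit(B[:,0],B[:,1],1);print(fa,fb)
    def yawtop(P,z=.113,th=-.05):
        X=[]
        for u in P:
            a,d=ray(t,u);q=a+d*(z-a[2])/d[2];y=(q-np.r_[JV[:2],0])@np.array([-np.sin(.25),np.cos(.25),0]);zz=z+th*y;X.append(a+d*(zz-a[2])/d[2])
        X=np.array(X);f=np.polyfit(X[:,1],X[:,0],1);return np.degrees(np.arctan(-f[0])),f[1]+f[0]*JV[1]
    print("top yaw",yawtop(A),yawtop(B))
    for yw in np.radians([13.5,14,14.5,15,15.5]):
        import h; h.JV[2]=yw;print(np.degrees(yw),[float(x[0]) for x in tilt(p,o)])
E
python3 joint.py w8
```

```text
65 65
60 59 199 163
[-2.75759587e-01  3.32257744e+02] [-2.76078694e-01  3.42510570e+02]
top yaw (np.float64(14.162660654511107), np.float64(0.5184326936649848)) (np.float64(14.207226968013357), np.float64(0.4946990657814372))
13.5 [-0.066, -0.063]
14.0 [-0.0492, -0.0492]
14.500000000000002 [-0.0326, -0.0354]
14.999999999999998 [-0.0159, -0.0215]
15.5 [0.0009, -0.0077]
```

View pics/w8t.png

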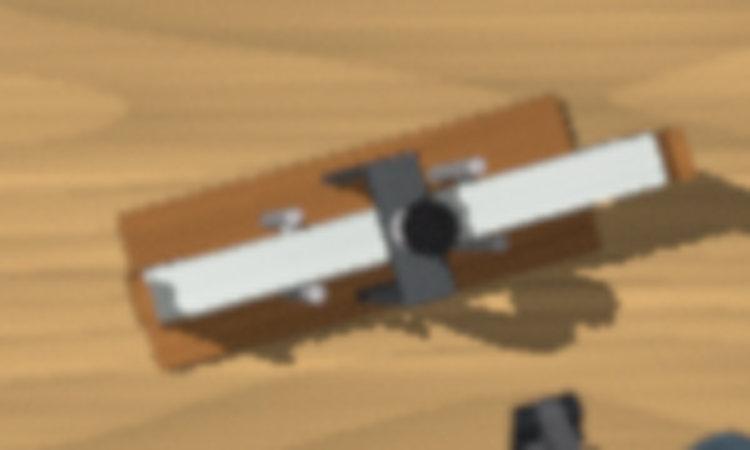

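```bash
python3 -m handwheel '[{"offset":[0.06,0,0],"spin":0,"grip":0},{"offset":[0.12,0.02,0],"spin":0,"grip":0},{"offset":[0.162,0.06,0],"spin":0,"grip":0},{"offset":[0.162,0.12,0],"spin":0,"grip":0},{"offset":[0.162,0.135,0.045],"spin":0,"grip":0},{"offset":[0.162,0.135,0.097],"spin":0,"grip":0},{"offset":[0.158,0.135,0.097],"spin":0,"grip":0},{"offset":[0.151,0.135,0.097],"spin":0,"grip":0},{"offset":[0.147,0.135,0.097],"spin":0,"grip":0},{"offset":[0.145,0.135,0.097],"spin":0,"grip":0},{"offset":[0.143,0.135,0.097],"spin":0,"grip":0},{"offset":[0.1417,0.135,0.097],"spin":0,"grip":0},{"offset":[0.1407,0.135,0.097],"spin":0,"grip":0},{"offset":[0.1407,0.135,0.097],"spin":0,"grip":0}]'
python3 -m handwheel '[{"offset":[0.001,0,0],"spin":0,"grip":0},{"offset":[0.002,0,0],"spin":0,"grip":0},{"offset":[0.004,0,0],"spin":0,"grip":0},{"offset":[0.016,0,0],"spin":0,"grip":0},{"offset":[0.02,0,-0.05],"spin":0,"grip":0},{"offset":[0.02,-0.03,-0.097],"spin":0,"grip":0},{"offset":[0.01,-0.09,-0.097],"spin":0,"grip":0},{"offset":[-0.04,-0.125,-0.097],"spin":0,"grip":0},{"offset":[-0.1,-0.135,-0.097],"spin":0,"grip":0},{"offset":[-0.1407,-0.135,-0.097],"spin":0,"grip":0},{"offset":[-0.1407,-0.135,-0.097],"spin":0,"grip":0},{"offset":[-0.1407,-0.135,-0.097],"spin":0,"grip":0},{"offset":[-0.1407,-0.135,-0.097],"spin":0,"grip":0}]'
python3 series.py 10 w9; python3 joint.py w9
```

```text
time_s: 14.6
eef_pos: [0.4783, 0.0987, 0.2716]
eef_rot: [-0.0, 0.611, 0.792, -0.0]
wrist_force: [-0.1, 1.0, 0.9]
opening: 0.005
time_s: 16.23
eef_pos: [0.3835, -0.0706, 0.3685]
eef_rot: [-0.0, 0.61, 0.793, 0.0]
wrist_force: [0.5, 0.1, 0.1]
opening: -0.001
16.23 [-0.0406, -0.0404] [111.8, 113.1] [194, 206]
16.27 [-0.0405, -0.0402] [111.8, 113.0] [194, 205]
16.32 [-0.0403, -0.0402] [111.8, 113.1] [194, 207]
16.38 [-0.0401, -0.0399] [111.8, 113.1] [195, 208]
16.43 [-0.0401, -0.04] [111.8, 113.1] [196, 206]
16.48 [-0.0401, -0.04] [111.8, 113.1] [195, 206]
16.52 [-0.0401, -0.04] [111.8, 113.1] [195, 207]
16.57 [-0.0407, -0.0403] [111.7, 113.0] [197, 208]
16.62 [-0.0408, -0.0405] [111.8, 113.1] [196, 207]
16.68 [-0.0411, -0.0405] [111.8, 113.0] [197, 208]
65 65
60 60 198 155
[-2.77159350e-01  3.32791349e+02] [-2.76893395e-01  3.42778504e+02]
top yaw (np.float64(14.237120876117222), np.float64(0.5183877071274945)) (np.float64(14.251830861618073), np.float64(0.4947723179602268))
13.5 [-0.0569, -0.0535]
14.0 [-0.0402, -0.0398]
14.500000000000002 [-0.0236, -0.026]
14.999999999999998 [-0.0069, -0.0122]
15.5 [0.0098, 0.0016]
```

View pics/w9.png

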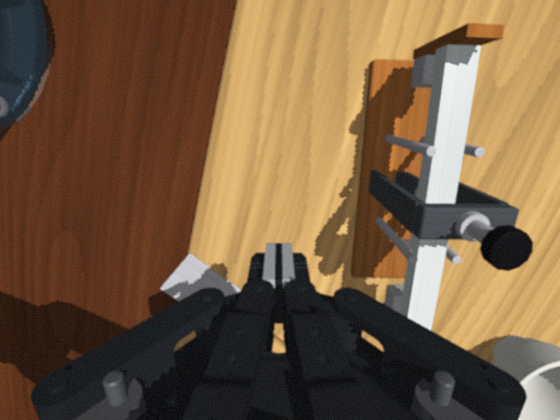

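```bash
python3 -m handwheel '[{"offset":[-0.02,0.03,-0.05],"spin":0,"grip":0},{"offset":[-0.05,0.08,-0.07],"spin":0,"grip":0},{"offset":[-0.07,0.131,-0.07],"spin":0,"grip":0},{"offset":[-0.07,0.131,-0.07],"spin":0,"grip":0},{"offset":[-0.07,0.131,-0.07],"spin":0,"grip":0},{"offset":[-0.07,0.131,-0.07],"spin":0,"grip":0}]'
python3 look.py w10
```

```text
time_s: 17.52
eef_pos: [0.5273, -0.1059, 0.439]
eef_rot: [0.0, 0.611, 0.792, 0.0]
wrist_force: [-0.4, 0.6, -0.2]
opening: 0.0
17.525 [ 0.52726339 -0.10594641  0.43900474] [1.21529972e-04 6.10570545e-01 7.91961865e-01 6.53560845e-06]
```

View pics/w10.png

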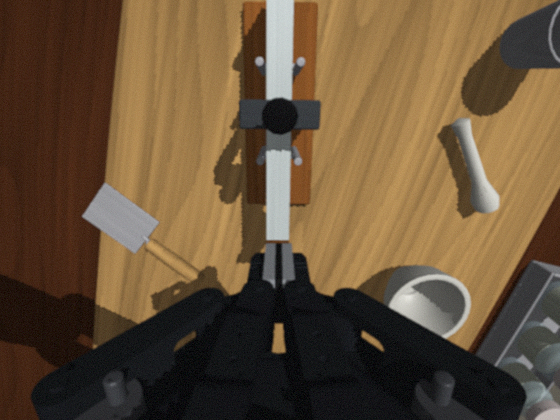

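```bash
cat > j2.py <<'E'
from joint import *
import sys
def runedges(im,rows,c0,c1,wmin,wmax,thr=165):
    L=[];R=[]
    for r in rows:
        row=im[r,c0:c1];w=(row>thr).astype(int);d=np.diff(np.r_[0,w,0]);s=np.where(d==1)[0];e=np.where(d==-1)[0]
        if len(s)==0: continue
        i=np.argmax(e-s);a,b=s[i],e[i]
        if not wmin<=b-a<=wmax or a<2 or b>len(w)-2: continue
        L.append((c0+a-1+(thr-row[a-1])/(row[a]-row[a-1]),r));R.append((c0+b-1+(row[b-1]-thr)/(row[b-1]-row[b]),r))
    return lin(np.array(L),1),lin(np.array(R),1)
def load(n):
    W=np.load(n+".npy",allow_pickle=True).item();return W["o"],W["p"],cv2.GaussianBlur(W["p"]["color"],(3,3),0).min(axis=2).astype(float)
if __name__=="__main__":
    a,b=sys.argv[1:3]
    o1,p1,i1=load(a);o2,p2,i2=load(b)
    S=[]
    L,R=runedges(i1,range(50,330),395,490,20,36);S+=[(p1,o1,L,-.012),(p1,o1,R,.012)]
    L,R=runedges(i2,range(8,240),245,315,15,34);S+=[(p2,o2,L,-.012),(p2,o2,R,.012)]
    print([len(s[2]) for s in S],lin(L,1)[[0,-1]].tolist(),R[[0,-1]].tolist())
    D=[(np.array([ray(p,u,o)[0] for u in P]),np.array([ray(p,u,o)[1] for u in P]),x) for p,o,P,x in S]
    def res(v):
        x0,z0,yw,th,hw=v;c,s=np.cos(yw),np.sin(yw);out=[]
        u=np.array([-s*np.cos(th),c*np.cos(th),np.sin(th)])
        for A,d,x in D:
            q=np.r_[JV[:2],z0]+np.array([c,s,0])*(x0+np.sign(x)*hw)
            n=np.cross(d,u);n/=np.linalg.norm(n,axis=1)[:,None]
            out.append(1000*((A-q)*n).sum(1)/np.sqrt(len(A)))
        return np.concatenate(out+[[ (hw-.012)*1000]])
    r=least_squares(res,[0,.113,.247,-.04,.012])
    print("x0 %.4f z0 %.4f yaw %.2fdeg tilt %.4f hw %.4f"%(r.x[0],r.x[1],np.degrees(r.x[2]),r.x[3],r.x[4]),r.cost)
    f=r.fun;k=0
    for A,d,x in D: print(round(float(np.mean(f[k:k+len(A)])*np.sqrt(len(A))),2),end=" ");k+=len(A)
    # cap
    a_,d_=ray(p2,(280,116.5),o2);print("cap",a_+d_*(.192-a_[2])/d_[2])
E
python3 j2.py w9 w10
python3 - <<'E'
from h import *
for n,c in(("w10",(235,0,325,250)),("w9",(345,40,440,290))):
    W=np.load(n+".npy",allow_pickle=True).item();save(W["p"],n+"f.png",c,2.4)
E
```

```text
[198, 155, 176, 171] [[266.5652173913044, 8.0], [266.8809523809524, 238.0]] [[292.64285714285717, 8.0], [287.53846153846155, 238.0]]
x0 -0.0006 z0 0.1134 yaw 14.18deg tilt -0.0333 hw 0.0118 0.5122939637827985
-0.44 0.45 0.5 -0.5 cap [ 0.51096988 -0.03713342  0.192     ]
```

View pics/w10f.png

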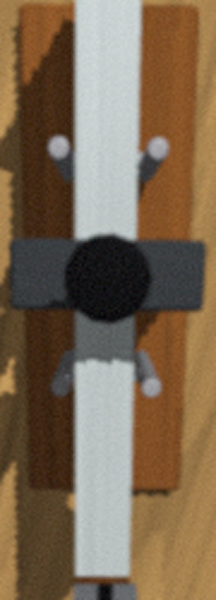

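View pics/w9f.png

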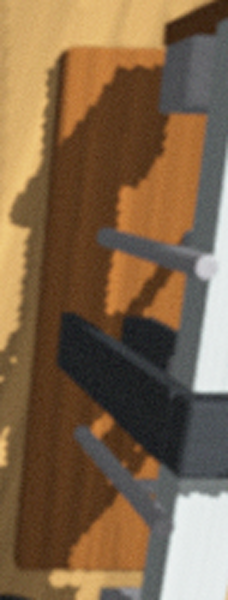

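```bash
python3 - <<'E'
from h import *
from scipy.optimize import least_squares
def ld(n): W=np.load(n+".npy",allow_pickle=True).item();return W["o"],W["p"]
o1,p1=ld("w9");o2,p2=ld("w10")
def planes(p,o,a,b):
    A,d1=ray(p,a,o);_,d2=ray(p,b,o);n=np.cross(d1,d2);return A,n/np.linalg.norm(n)
def line(a1,b1,a2,b2):
    A,n1=planes(p1,o1,a1,b1);B,n2=planes(p2,o2,a2,b2);u=np.cross(n1,n2);u/=np.linalg.norm(u);u*=np.sign(u[1])
    M=np.array([n1,n2,u]);q=np.linalg.solve(M,[n1@A,n2@B,u@np.r_[JV[:2],.03]])
    return u,q
g1=lambda u,v:(345+u/2.4,40+v/2.4);g2=lambda u,v:(235+u/2.4,v/2.4)
u,q=line(g1(65,48),g1(17,568),g2(20,5),g2(31,487));print("foot tilt",u[2],"yaw",np.degrees(np.arctan2(-u[0],u[1])),q)
# posts: -x,+y and +x +y, +x -y tops triangulated between w9 and w10
for a,b in(((431.0,152.0),g2(59,148)),((479.5,153.5),g2(158,148)),((456,260.3),g2(151,387)),((507,248),(280,116.5))):
    print(tri([ray(p1,a,o1),ray(p2,b,o2)]))
E
```

```text
foot tilt -0.0017425756602175366 yaw 14.379297504031214 [ 0.47072524 -0.04647777  0.02649497]
(array([0.48219358, 0.00177664, 0.11976071]), [np.float64(0.00012862533014786743), np.float64(0.0001286253301478768)])
(array([0.51778509, 0.01075155, 0.12101445]), [np.float64(0.0003970388820964113), np.float64(0.00039703888209638726)])
(array([ 0.53980811, -0.07626761,  0.12029745]), [np.float64(0.0003654478185668223), np.float64(0.0003654478185667915)])
(array([ 0.51108583, -0.03703632,  0.188114  ]), [np.float64(0.00022979078178179239), np.float64(0.00022979078178178206)])
```

```bash
python3 -m handwheel '[{"offset":[0.06,0.004,0],"spin":0,"grip":0},{"offset":[0.12,0.004,0],"spin":0,"grip":0},{"offset":[0.18,0.004,0],"spin":0,"grip":0},{"offset":[0.232,0.004,0.01],"spin":0,"grip":0},{"offset":[0.232,0.004,0.06],"spin":0,"grip":0},{"offset":[0.232,0.004,0.12],"spin":0,"grip":0},{"offset":[0.232,0.004,0.167],"spin":0,"grip":0},{"offset":[0.228,0.004,0.167],"spin":0,"grip":0},{"offset":[0.220,0.004,0.167],"spin":0,"grip":0},{"offset":[0.215,0.004,0.167],"spin":0,"grip":0},{"offset":[0.213,0.004,0.167],"spin":0,"grip":0},{"offset":[0.2115,0.004,0.167],"spin":0,"grip":0},{"offset":[0.2105,0.004,0.167],"spin":0,"grip":0},{"offset":[0.2095,0.004,0.167],"spin":0,"grip":0},{"offset":[0.2095,0.004,0.167],"spin":0,"grip":0}]'
python3 -m handwheel '[{"offset":[0.001,0,0],"spin":0,"grip":0},{"offset":[0.002,0,0],"spin":0,"grip":0},{"offset":[0.004,0,0],"spin":0,"grip":0},{"offset":[0.016,0,0],"spin":0,"grip":0},{"offset":[0.02,0,-0.05],"spin":0,"grip":0},{"offset":[0.02,-0.03,-0.097],"spin":0,"grip":0},{"offset":[0.01,-0.09,-0.097],"spin":0,"grip":0},{"offset":[-0.04,-0.125,-0.097],"spin":0,"grip":0},{"offset":[-0.1,-0.135,-0.097],"spin":0,"grip":0},{"offset":[-0.1395,-0.135,-0.097],"spin":0,"grip":0},{"offset":[-0.1395,-0.135,-0.097],"spin":0,"grip":0},{"offset":[-0.1395,-0.135,-0.097],"spin":0,"grip":0},{"offset":[-0.1395,-0.135,-0.097],"spin":0,"grip":0}]'
python3 series.py 8 w11
```

```text
time_s: 19.45
eef_pos: [0.4786, 0.0976, 0.2716]
eef_rot: [-0.0, 0.61, 0.792, -0.0]
wrist_force: [-0.1, 1.4, -0.3]
opening: 0.0
time_s: 21.08
eef_pos: [0.3835, -0.0706, 0.3685]
eef_rot: [-0.0, 0.61, 0.793, 0.0]
wrist_force: [-1.0, 1.0, 0.1]
opening: 0.002
21.07 [0.0098, 0.0091] [111.9, 113.0] [183, 198]
21.12 [0.0096, 0.0093] [111.8, 113.0] [185, 196]
21.18 [0.0096, 0.0092] [111.9, 113.0] [184, 197]
21.23 [0.0094, 0.0091] [111.9, 113.0] [184, 197]
21.27 [0.0094, 0.009] [111.9, 113.1] [186, 197]
21.32 [0.0097, 0.009] [111.8, 113.0] [185, 197]
21.38 [0.0092, 0.0089] [111.9, 113.0] [185, 197]
21.43 [0.0093, 0.0088] [111.9, 113.0] [186, 199]
```

View pics/w11.png

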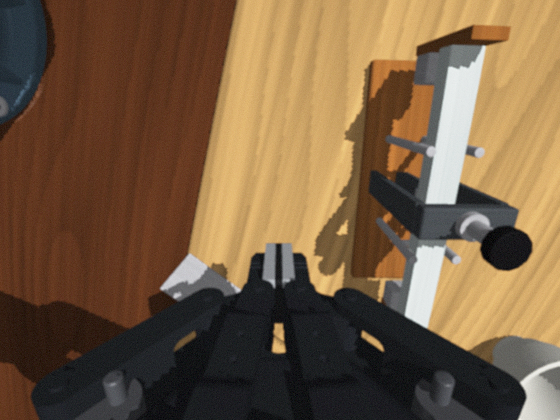

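```bash
python3 -m handwheel '[{"offset":[-0.02,0.03,-0.05],"spin":0,"grip":0},{"offset":[-0.05,0.08,-0.07],"spin":0,"grip":0},{"offset":[-0.07,0.131,-0.07],"spin":0,"grip":0},{"offset":[-0.07,0.131,-0.07],"spin":0,"grip":0},{"offset":[-0.07,0.131,-0.07],"spin":0,"grip":0},{"offset":[-0.07,0.131,-0.07],"spin":0,"grip":0}]'
python3 look.py w12; python3 j2.py w11 w12; python3 joint.py w11
```

```text
time_s: 22.22
eef_pos: [0.5273, -0.1059, 0.439]
eef_rot: [0.0, 0.611, 0.792, 0.0]
wrist_force: [0.4, 0.3, -1.5]
opening: -0.0
22.225 [ 0.52727606 -0.10592416  0.43901107] [1.32457275e-04 6.10560327e-01 7.91969740e-01 1.14085237e-06]
[128, 151, 168, 165] [[265.92727272727274, 8.0], [267.57142857142856, 236.0]] [[292.5, 8.0], [287.5238095238095, 236.0]]
x0 -0.0007 z0 0.1138 yaw 14.37deg tilt 0.0147 hw 0.0117 0.5554845521209995
-0.39 0.41 0.51 -0.52 cap [ 0.5109835  -0.03711717  0.192     ]
63 63
58 57 128 151
[-2.81954963e-01  3.34581212e+02] [-2.84289595e-01  3.45464960e+02]
top yaw (np.float64(14.489260914135238), np.float64(0.5183251328634211)) (np.float64(14.64075607195951), np.float64(0.49485394880886685))
13.5 [-0.0063, -0.004]
14.0 [0.0102, 0.0096]
14.500000000000002 [0.0266, 0.0231]
14.999999999999998 [0.043, 0.0368]
15.5 [0.0594, 0.0503]
```

View pics/w12.png

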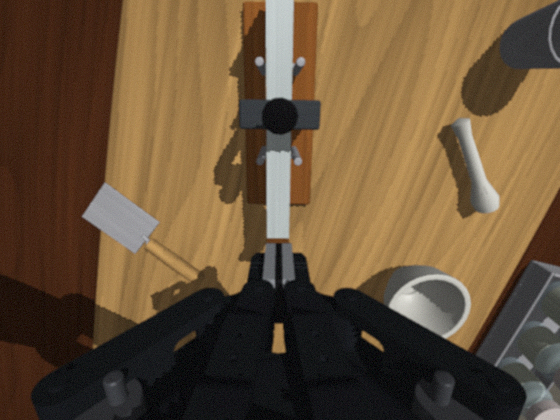

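```bash
cat > sd.py <<'E'
import sys
from joint import *
s=cams.camera("side");np.save(sys.argv[1]+".npy",s,allow_pickle=True)
save(s,sys.argv[1]+".png",(200,200,400,350),4)
im=cv2.GaussianBlur(s["color"],(3,3),0).astype(float);g=im[:,:,2]  # blue: wood low
A=[];B=[]
for c in range(262,335):
    r0,r1=235,305;col=g[r0:r1,c];w=(col>190).astype(int);d=np.diff(np.r_[0,w,0]);a=np.where(d==1)[0];e=np.where(d==-1)[0]
    if len(a)==0: continue
    i=np.argmax(e-a);a,b=a[i],e[i]
    if not 4<=b-a<=16 or a<1: continue
    A.append((c,r0+a-1+(190-col[a-1])/(col[a]-col[a-1])));B.append((c,r0+b-1+(col[b-1]-190)/(col[b-1]-col[b])))
for P in(A,B):
    P=lin(np.array(P),0);f=np.polyfit(P[:,0]-300,P[:,1],1);print(len(P),f,P[[0,-1],0])
print(ctrl.get_obs()["time_s"])
E
python3 sd.py sd0
python3 -m handwheel '[{"offset":[-0.05,0,0],"spin":0,"grip":0},{"offset":[-0.094,0,0.02],"spin":0,"grip":0},{"offset":[-0.094,0,0.08],"spin":0,"grip":0},{"offset":[-0.094,0,0.14],"spin":0,"grip":0},{"offset":[-0.094,0,0.167],"spin":0,"grip":0},{"offset":[-0.094,0,0.167],"spin":0,"grip":0}]'
python3 sd.py sd1
```

```text
time_s: 23.12
eef_pos: [0.5508, -0.1966, 0.2696]
eef_rot: [-0.002, 0.611, 0.792, -0.0]
wrist_force: [-0.3, -0.5, 0.6]
opening: -0.002Traceback (most recent call last):
  File "sd.py", line 12, in <module>
    A.append((c,r0+a-1+(190-col[a-1])/(col[a]-col[a-1])));B.append((c,r0+b-1+(col[b-1]-190)/(col[b-1]-col[b])))
                                                                                                      ~~~^^^
IndexError: index 70 is out of bounds for axis 0 with size 70
Traceback (most recent call last):
  File "sd.py", line 12, in <module>
    A.append((c,r0+a-1+(190-col[a-1])/(col[a]-col[a-1])));B.append((c,r0+b-1+(col[b-1]-190)/(col[b-1]-col[b])))
                                                                                                      ~~~^^^
IndexError: index 70 is out of bounds for axis 0 with size 70
```

View pics/sd1.png

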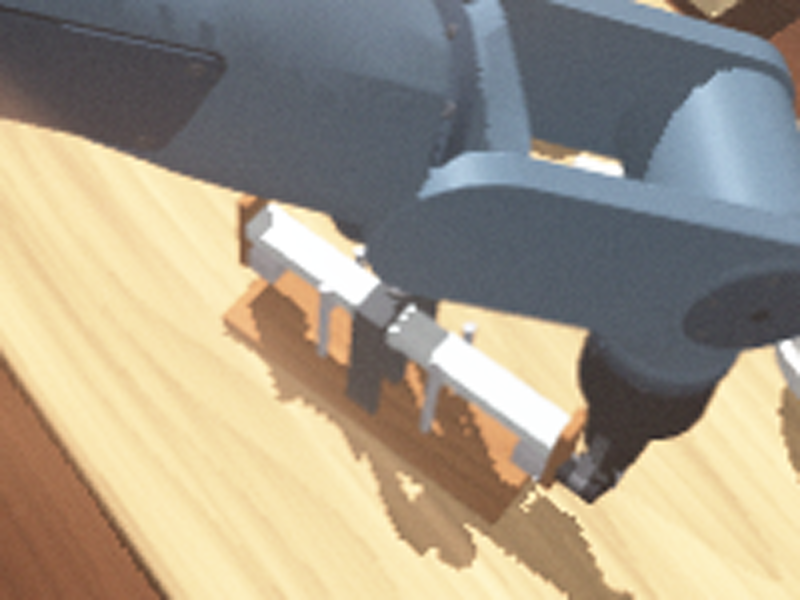

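```bash
cat > sd.py <<'E'
import sys,os
from joint import *
n=sys.argv[1]
if os.path.exists(n+".npy"): s=np.load(n+".npy",allow_pickle=True).item()
else:
    s=cams.camera("side");np.save(n+".npy",s,allow_pickle=True);save(s,n+".png",(200,200,400,350),4);print(ctrl.get_obs()["time_s"])
g=cv2.GaussianBlur(s["color"],(3,3),0).min(axis=2).astype(float);T=210
A=[]
# lower/near edge of the white top face and upper edge, expected around line row=256+.58*(c-267)
for c in range(270,334):
    rc=257+0.6*(c-267);r0=int(rc-9);col=g[r0:r0+22,c];w=(col>T).astype(int)
    d=np.diff(np.r_[0,w,0]);a=np.where(d==1)[0];e=np.where(d==-1)[0]
    if len(a)==0: continue
    i=np.argmax(e-a);a,b=a[i],e[i]
    if not 4<=b-a<=14 or a<1 or b>=len(col): continue
    A.append((c,r0+a-1+(T-col[a-1])/(col[a]-col[a-1]),r0+b-1+(col[b-1]-T)/(col[b-1]-col[b])))
A=np.array(A)
for k in(1,2):
    P=lin(A[:,[0,k]],0);f=np.polyfit(P[:,0]-300,P[:,1],1);print(n,len(P),np.round(f,4),P[[0,-1],0])
E
python3 sd.py sd0; python3 sd.py sd1; python3 sd.py sd2
```

```text
sd0 34 [  0.7243 272.9569] [270. 332.]
sd0 35 [  0.7289 284.6015] [270. 332.]
sd1 34 [  0.7227 272.9508] [270. 332.]
sd1 36 [  0.7287 284.6015] [270. 332.]
23.225
sd2 34 [  0.7242 272.9302] [270. 332.]
sd2 36 [  0.7283 284.612 ] [270. 332.]
```

```bash
python3 -m handwheel '[{"offset":[0.006,0,0],"spin":0,"grip":0},{"offset":[0.010,0,0],"spin":0,"grip":0},{"offset":[0.012,0,0],"spin":0,"grip":0},{"offset":[0.013,0,0],"spin":0,"grip":0},{"offset":[0.0134,0,0],"spin":0,"grip":0}]'
python3 sd.py sd3
```

```text
time_s: 23.85
eef_pos: [0.5487, -0.1841, 0.2717]
eef_rot: [0.0, 0.61, 0.792, -0.0]
wrist_force: [-0.0, -0.1, 0.5]
opening: 0.001
23.9
sd3 30 [  0.7251 272.8913] [270. 332.]
sd3 36 [  0.7284 284.614 ] [270. 332.]
```

View pics/sd3.png

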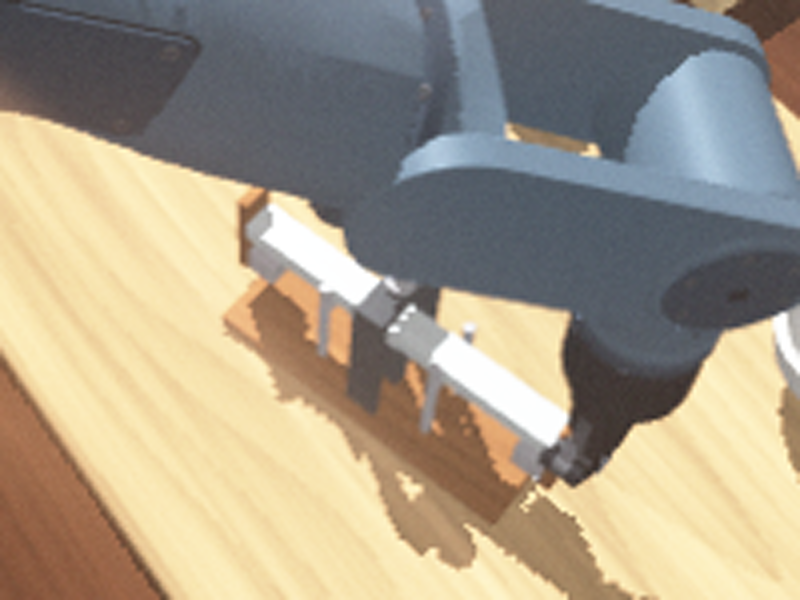

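```bash
python3 -m handwheel '[{"offset":[0.0004,0,0],"spin":0,"grip":0},{"offset":[0.0008,0,0],"spin":0,"grip":0},{"offset":[0.0008,0,0],"spin":0,"grip":0}]'
python3 sd.py sd4
python3 -m handwheel '[{"offset":[0.0004,0,0],"spin":0,"grip":0},{"offset":[0.0006,0,0],"spin":0,"grip":0},{"offset":[0.0006,0,0],"spin":0,"grip":0}]'
python3 sd.py sd5
```

```text
time_s: 24.28
eef_pos: [0.5484, -0.1834, 0.2716]
eef_rot: [-0.0, 0.611, 0.792, -0.0]
wrist_force: [-1.3, -0.4, -0.7]
opening: -0.002
24.325
sd4 30 [  0.7249 272.8996] [270. 332.]
sd4 37 [  0.7288 284.6054] [270. 332.]
time_s: 24.7
eef_pos: [0.5484, -0.1829, 0.2718]
eef_rot: [0.0, 0.611, 0.792, -0.0]
wrist_force: [0.9, -1.7, 0.5]
opening: 0.0
24.75
sd5 30 [  0.7223 272.9283] [270. 332.]
sd5 36 [  0.7273 284.6176] [270. 332.]
```

```bash
python3 -m handwheel '[{"offset":[0.0002,0,0],"spin":0,"grip":0},{"offset":[0.0004,0,0],"spin":0,"grip":0},{"offset":[0.0004,0,0],"spin":0,"grip":0}]'
python3 sd.py sd6
python3 -m handwheel '[{"offset":[-0.001,0,0],"spin":0,"grip":0},{"offset":[-0.003,0,0],"spin":0,"grip":0},{"offset":[-0.008,0,0],"spin":0,"grip":0},{"offset":[-0.008,0,0],"spin":0,"grip":0},{"offset":[-0.008,0,0],"spin":0,"grip":0},{"offset":[-0.008,0,0],"spin":0,"grip":0}]'
python3 sd.py sd7;python3 sd.py sd8;python3 sd.py sd9
```

```text
time_s: 25.12
eef_pos: [0.5482, -0.1825, 0.2718]
eef_rot: [0.0, 0.611, 0.792, -0.0]
wrist_force: [1.7, -1.5, 0.0]
opening: -0.003
25.175
sd6 29 [  0.7226 272.9133] [270. 332.]
sd6 35 [  0.7282 284.636 ] [270. 332.]
time_s: 25.92
eef_pos: [0.5502, -0.1901, 0.2717]
eef_rot: [-0.0, 0.611, 0.792, 0.0]
wrist_force: [-0.0, 0.5, -0.3]
opening: 0.0
25.975
sd7 36 [  0.7036 272.9193] [270. 333.]
sd7 41 [  0.7088 284.5791] [270. 333.]
26.025
sd8 36 [  0.7043 272.8994] [270. 333.]
sd8 41 [  0.7089 284.5746] [270. 333.]
26.075
sd9 36 [  0.7055 272.9203] [270. 333.]
sd9 41 [  0.7091 284.5821] [270. 333.]
```

```bash
python3 -m handwheel '[{"offset":[-0.006,0,-0.05],"spin":0,"grip":0},{"offset":[-0.006,-0.04,-0.097],"spin":0,"grip":0},{"offset":[0.01,-0.1,-0.097],"spin":0,"grip":0},{"offset":[0.06,-0.131,-0.097],"spin":0,"grip":0},{"offset":[0.12,-0.131,-0.097],"spin":0,"grip":0},{"offset":[0.158,-0.131,-0.097],"spin":0,"grip":0},{"offset":[0.158,-0.131,-0.097],"spin":0,"grip":0},{"offset":[0.158,-0.131,-0.097],"spin":0,"grip":0}]'
python3 series.py 6 w13; python3 joint.py w13
python3 -m handwheel '[{"offset":[-0.02,0.03,-0.05],"spin":0,"grip":0},{"offset":[-0.05,0.08,-0.07],"spin":0,"grip":0},{"offset":[-0.07,0.131,-0.07],"spin":0,"grip":0},{"offset":[-0.07,0.131,-0.07],"spin":0,"grip":0},{"offset":[-0.07,0.131,-0.07],"spin":0,"grip":0}]'
python3 look.py w14; python3 j2.py w13 w14
```

```text
time_s: 27.08
eef_pos: [0.3837, -0.071, 0.3691]
eef_rot: [0.001, 0.61, 0.792, -0.0]
wrist_force: [-0.4, 0.1, -0.2]
opening: 0.0
27.07 [-0.0204, -0.0201] [111.8, 113.0] [190, 202]
27.12 [-0.0203, -0.02] [111.7, 112.9] [188, 200]
27.18 [-0.0206, -0.0201] [111.6, 112.9] [190, 201]
27.23 [-0.0208, -0.0202] [111.8, 113.0] [190, 202]
27.27 [-0.0207, -0.0202] [111.8, 113.0] [190, 202]
27.32 [-0.0206, -0.0201] [111.8, 113.0] [189, 202]
64 64
59 58 191 147
[-2.81089821e-01  3.34279283e+02] [-2.82175200e-01  3.44706558e+02]
top yaw (np.float64(14.44468205373288), np.float64(0.5182866684104396)) (np.float64(14.530425265321583), np.float64(0.49480760505278143))
13.5 [-0.0363, -0.0331]
14.0 [-0.0197, -0.0194]
14.500000000000002 [-0.0032, -0.0056]
14.999999999999998 [0.0134, 0.008]
15.5 [0.03, 0.0218]
time_s: 28.05
eef_pos: [0.5276, -0.1051, 0.4377]
eef_rot: [-0.001, 0.611, 0.792, -0.0]
wrist_force: [-0.4, 0.2, -0.0]
opening: 0.0
28.05 [ 0.52763311 -0.10509413  0.43774373] [-1.11147171e-03  6.10508735e-01  7.92008665e-01 -3.51248456e-04]
[191, 147, 171, 170] [[265.8833333333333, 8.0], [267.44, 238.0]] [[292.575, 8.0], [287.6470588235294, 239.0]]
x0 -0.0007 z0 0.1136 yaw 14.36deg tilt -0.0081 hw 0.0118 0.5365146415337896
-0.44 0.45 0.51 -0.5 cap [ 0.51072188 -0.03601516  0.192     ]
```

View pics/w13.png

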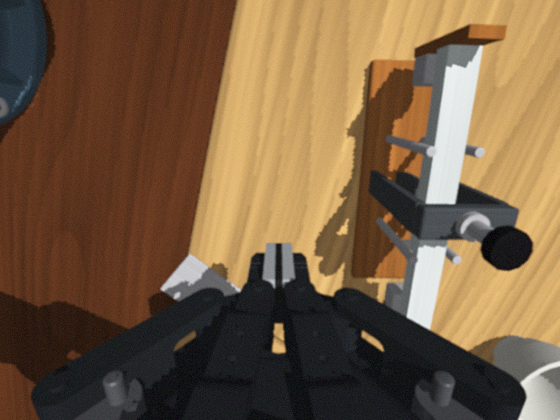

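```bash
python3 -m handwheel '[{"offset":[0.04,0.001,0],"spin":0,"grip":0},{"offset":[0.071,0.002,0.02],"spin":0,"grip":0},{"offset":[0.071,0.002,0.055],"spin":0,"grip":0},{"offset":[0.071,0.002,0.064],"spin":0,"grip":0},{"offset":[0.071,0.002,0.064],"spin":0,"grip":0},{"offset":[0.071,0.002,0.064],"spin":0,"grip":0}]'
python3 look.py w15; python3 - <<'E'
from h import *
t=cams.camera("top");save(t,"t15.png",(290,160,490,310),4);s=cams.camera("side");save(s,"s15.png",(200,180,400,330),4)
E
```

```text
time_s: 28.85
eef_pos: [0.512, -0.0364, 0.3763]
eef_rot: [0.001, 0.611, 0.792, 0.0]
wrist_force: [0.9, 0.5, 0.0]
opening: -0.002
28.85 [ 0.51204775 -0.03637208  0.3762892 ] [1.19103508e-03 6.10783918e-01 7.91796325e-01 4.07986576e-04]
```

View pics/w15.png

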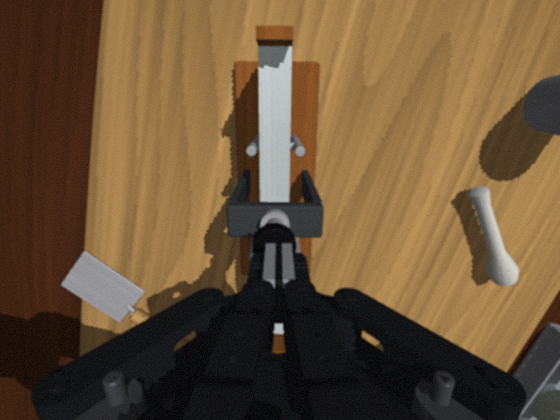

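View pics/s15.png

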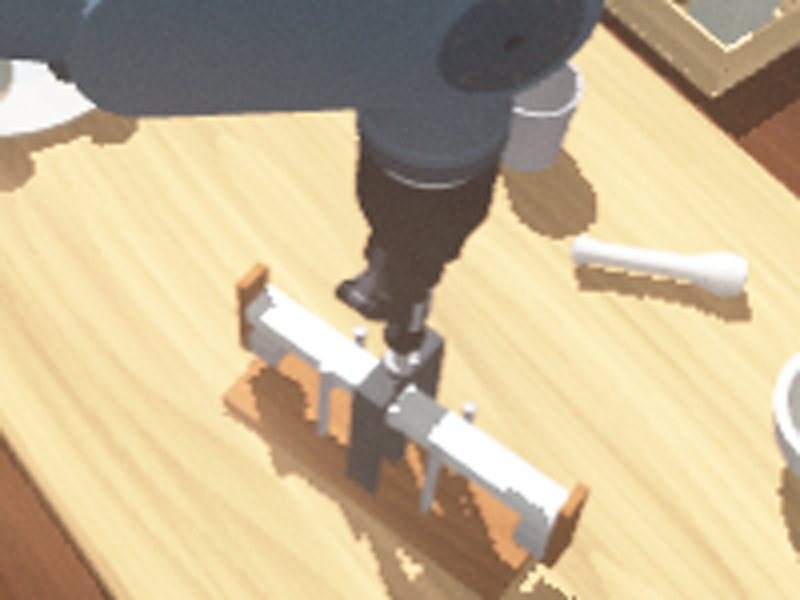

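```bash
python3 -m handwheel '[{"offset":[0,0,0.004],"spin":0,"grip":0},{"offset":[0,0,0.008],"spin":0,"grip":0},{"offset":[0,0,0.010],"spin":0,"grip":0},{"offset":[0,0,0.012],"spin":0,"grip":0},{"offset":[0,0,0.014],"spin":0,"grip":0},{"offset":[0,0,0.0155],"spin":0,"grip":0},{"offset":[0,0,0.017],"spin":0,"grip":0},{"offset":[0,0,0.0185],"spin":0,"grip":0},{"offset":[0,0,0.020],"spin":0,"grip":0},{"offset":[0,0,0.0215],"spin":0,"grip":0},{"offset":[0,0,0.0215],"spin":0,"grip":0}]'
python3 -c "
from h import *
for i in range(3):
    print(ctrl.get_obs()['wrist_force'],ctrl.get_obs()['eef_pos']);s=cams.camera('side')
save(s,'s16.png',(200,180,400,330),4)"
```

```text
time_s: 30.38
eef_pos: [0.5117, -0.0358, 0.3536]
eef_rot: [0.0, 0.61, 0.792, 0.0]
wrist_force: [-3.9, 1.7, 6.5]
opening: 0.002
[-3.92208634  1.65096048  6.53358119] [ 0.51170907 -0.03582937  0.35363542]
[-3.68735798  0.37100826  6.12076419] [ 0.51170719 -0.03582857  0.35368462]
[-3.82150142  1.03806212  5.57969736] [ 0.51171116 -0.03582492  0.35369176]
```

View pics/s16.png

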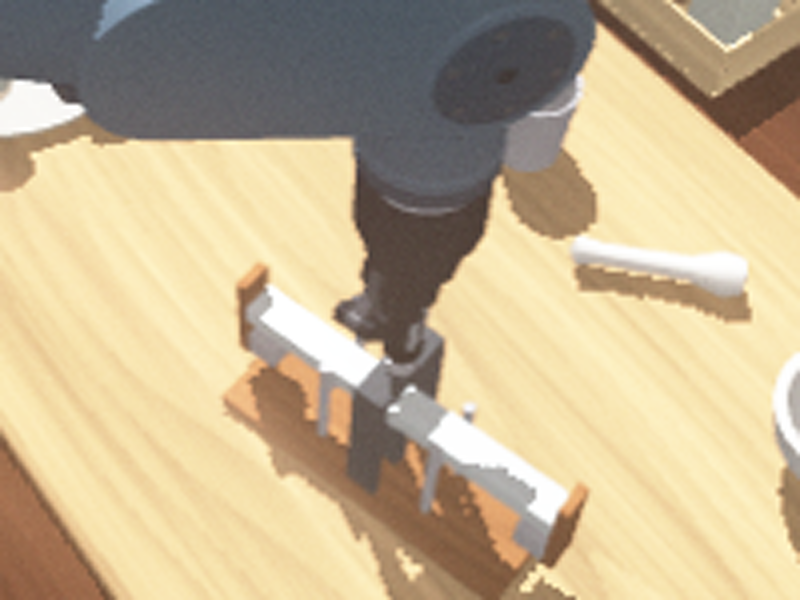

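```bash
python3 -m handwheel '[{"offset":[0,0,0.001],"spin":0,"grip":0},{"offset":[0,0,0.002],"spin":0,"grip":0},{"offset":[0,0,0.003],"spin":0,"grip":0},{"offset":[0,0,0.0033],"spin":0,"grip":0},{"offset":[0,0,0.0033],"spin":0,"grip":0},{"offset":[0,0,0.0033],"spin":0,"grip":0},{"offset":[0,0,0.0033],"spin":0,"grip":0},{"offset":[0,0,0.0033],"spin":0,"grip":0}]'
python3 -c "
from h import *
for i in range(4):
    print(ctrl.get_obs()['wrist_force'],ctrl.get_obs()['eef_pos']);s=cams.camera('side')
save(s,'s17.png',(200,180,400,330),4)"
```

```text
time_s: 31.52
eef_pos: [0.5117, -0.0358, 0.3507]
eef_rot: [0.0, 0.61, 0.792, -0.0]
wrist_force: [-4.3, 1.4, 8.5]
opening: 0.001
[-4.26758378  1.35362352  8.48006482] [ 0.51171396 -0.03583533  0.35069526]
[-3.91835515  0.19422495  9.09286032] [ 0.51171286 -0.0358234   0.3507071 ]
[-3.15507372  1.08230934  8.93565028] [ 0.51170604 -0.03580797  0.35072408]
[-5.00206693  0.34408934  9.44013382] [ 0.51171611 -0.03583988  0.35073181]
```

```bash
python3 -m handwheel '[{"offset":[0,0,-0.001],"spin":0,"grip":0},{"offset":[0,0,-0.003],"spin":0,"grip":0},{"offset":[0,0,-0.006],"spin":0,"grip":0},{"offset":[0,0,-0.009],"spin":0,"grip":0},{"offset":[0,0,-0.013],"spin":0,"grip":0},{"offset":[0,0,-0.025],"spin":0,"grip":0},{"offset":[0,0,-0.06],"spin":0,"grip":0},{"offset":[-0.02,-0.05,-0.06],"spin":0,"grip":0},{"offset":[0,-0.1,-0.03],"spin":0,"grip":0},{"offset":[0,-0.133,-0.0173],"spin":0,"grip":0},{"offset":[0,-0.133,-0.0173],"spin":0,"grip":0},{"offset":[0,-0.133,-0.0173],"spin":0,"grip":0},{"offset":[0,-0.133,-0.0173],"spin":0,"grip":0},{"offset":[0,-0.133,-0.0173],"spin":0,"grip":0}]'
python3 series.py 6 w18
```

```text
time_s: 33.48
eef_pos: [0.3838, -0.0697, 0.3676]
eef_rot: [0.0, 0.61, 0.792, 0.0]
wrist_force: [-0.4, -0.1, 0.1]
opening: -0.006
33.48 [-0.0201, -0.0198] [111.8, 113.0] [187, 198]
33.52 [-0.0202, -0.0196] [111.8, 113.0] [189, 199]
33.58 [-0.0206, -0.0197] [111.7, 112.9] [188, 199]
33.62 [-0.0199, -0.0197] [111.7, 112.9] [188, 198]
33.67 [-0.0199, -0.0196] [111.8, 113.0] [187, 200]
33.73 [-0.0207, -0.0198] [111.8, 113.0] [188, 200]
```

View pics/w18.png

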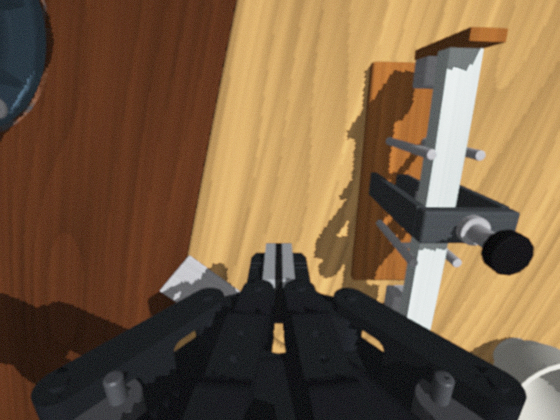

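```bash
python3 -c "
from h import *
print(ctrl.hand_in())"
```

```text
the job is handed in; nothing more can be done
None
```

The beam is balanced on the knife edge, close to level and untouched. I pressed the punch once while it was balanced, and the job is handed in. The clock stood at 33.7 s at my last check, against the 67 s limit.

- **Sliding:** I pushed the beam towards -y in four steps with the closed fingertips on its +y cheek. The last step went about 0.5 mm too far, leaving it +0.015 rad off level. One small push back from the -y end brought it to about -0.008 rad.
- **Marking:** I pressed the cap to about 14 mm of travel with about 9 N in the hand, held it for nearly 1 s, then let it rise. By the spring figures you gave, that puts about 5.5 N of the nose on the beam. I did not look for the mark itself. About 4 N of sideways force showed on the wrist during the press.
- **Last check:** The punch was up and the gripper clear. The beam was steady, with the same reading as before the press.
- **Disagreement on the tilt:** From the side alone, the tilt depends on which way the beam is taken to point:

| Estimate of the beam's direction | Tilt (rad) |
|---|---|
| First fit to the jig | -0.020 |
| Side and overhead wrist views combined | -0.008 |
| Top camera | about -0.004 |

I trusted the combined value, because the same method found the jig's foot level to 0.002 rad. Its overhead view was taken before the press and not repeated afterwards.

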